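# Scoop the pump roller out of the slanted canister

### The arm

A 7-joint arm with a two-finger parallel gripper is mounted at the origin on a cart in front of the work surface, level with it; the furniture and walls round the work are solid. World frame = base frame: x ahead of the robot, y to its left, z up, the work surface at z = 0. Lengths are in mm, angles in rad, forces in N, time in s.
With the tool pointing down it reaches from about 425 to 825 mm from the base axis. Payload 3.6 kg.
Tool frame: the origin (TCP) lies at the very end of the fingers, on their centre line; the grasp point (between the pads) lies 19 mm behind it; x points along the fingers, y is the direction in which the jaws open and shut, and the axes are right-handed (so a half turn about x gives the same grasp; the last joint's range is limited). The gripper opens to 85 mm and grips with 20 to 120 N. Pads are 22 mm wide; open, the fingers measure 114 mm over their backs; the gripper's body (76 mm by 85 mm) begins 54 mm behind the grasp point. The pads swing forward as they close: fully open they stand 13 mm farther back than shut.
Start: joints at [-1.129, 0.615, -0.013, 1.423, 0.008, 1.103, -0.04], TCP at [293.644, 579.858, 231.297] pointing down, gripper open.
Joint ranges: [-3.12, 3.12], [-0.3, 2.06], [-1.34, 1.32], [0.26, 2.42], [-1.36, 4.5], [0.01, 1.98], [-2.84, 2.84]. Speed limits (rad/s): [2.79, 2.79, 3.14, 3.14, 3.14, 3.14, 3.14].

### API

Orientations are given as a unit quaternion [x, y, z, w].
In Python, from station import bot, imaging gives the robot as it stands. The module is installed in compiled form; this text tells all that it offers.
- The arm moves only by the shell command python3 -m inch 'ROWS' [FORCE]. ROWS is a JSON object of lists of equal length, an entry for each row: "rot": the turn, a rotation vector about the tool's x, y, z in degrees, a list of three; "travel": the shift along the tool's x, y, z in cm, a list of three; "grip": the finger opening in cm, from 0 to 8.54. In form: {"rot": [[ax, ay, az], ...], "travel": [[dx, dy, dz], ...], "grip": [grip, ...]}. A call has 1 to 8 rows; each row is the pose to reach, as a shift and turn from the pose measured when the call began, along the tool's axes at that moment; what a row does not reach only later rows make up. A row lasts 1/12 s, in which the tool goes at most 41.7 mm and 7.16 degrees, less where a joint would pass 70% of its speed; a pose out of reach is approached as far as the arm can. A call with a gripper value outside its range is refused whole. The fingers move at their own pace and stop on an object; FORCE is the grip in N (left out, the last holds). Time passes only in rows, so rows that repeat a pose let the fingers close. It gives the time, the measured TCP pose, the force and the opening at its end, in the units of the state.
- bot.read_state(): the state, without advancing time (a new reading comes with each control period).
- imaging.get_image(name): name is "scene" or "side" or "wrist"; returns (picture, depth): 400x640x3 uint8, blue, green, red; 400x640 float32, mm along the optical axis (not along the pixel's ray), 0 where there is no reading.
- imaging.camera_params(name): a dict with "intrinsics" (3x3 intrinsics, pixels), "world_to_cam" (4x4, takes a point from world to camera coordinates); the wrist camera has in their place "T_tool_cam" (4x4, takes a point from camera to tool coordinates, whose origin is the TCP and whose axes are the tool frame's). Camera axes: x right, y down, z forward; pixel columns grow to the right and rows downward; lengths in mm; the calibration is good to about 2 mm. A picture is of the moment at which its call begins: read the wrist's pose just before it. camera_params takes no time and is no camera call.
- bot.finish_job(): hands the job in, once; it reports no verdict.
The state is a dict: "time_s": time; "joint_positions": joint angles; "dq": joint speeds; "joint_torque": joint torques, N m; "tcp_pos": TCP position; "orientation": TCP orientation; "contact_force": force on the tool from outside, world axes, zero at the start; "wrist_torque": the same for the moment, N m; "opening": finger opening in mm.
Only numpy, scipy, OpenCV 4.12 (cv2) and the standard library are available. Lean on these libraries where they do the work, as an engineer would, in place of code of your own. Each camera call takes 0.05 s, during which the arm holds its last target. There are 200 camera calls.

### The job

Take the hand scoop from its green mat, angle it in through the canister's narrow mouth, get it under the orange pump roller, level it and carry the roller out in the scoop, then tip the roller gently, from low down, into the yellow tray. Lay the scoop back on the green mat, pan level. The roller must stay clean: only the scoop may handle it, never the gripper, and leave the other things on the bench where they are.

Things in the scene. Friction and masses are not known exactly. Their poses are not given: they have to be found in the camera images.
- canister: Fixed box-shaped canister, clear sides and top, blue rim round its mouth, which faces the robot roughly; on a low cradle. Floor slopes down away from the robot by 0.26 rad. Origin on the inner floor at the mouth, mid-width, 40 mm above the table; x inwards along the floor (forward and down), y across, z square off the floor. Inside 126 deep, 124 wide, 105 mm high; walls 4 mm.
- mouth_centre (a point): Centre of the canister's mouth, at (0, 0, 0.051) in its frame. Mouth 108 mm wide (y -0.054 to 0.054), 66 mm high (z 0.018 to 0.084): the lower lip stands 18 mm above the inner floor, the upper hangs 21 mm below the ceiling. Rim 5 mm thick (x -0.005 to 0; beads at its outer top and bottom edges to -0.009); its top edge is 150 mm above the table.
- valley (a point): Lowest line inside the canister, mid-width, (0.080, 0, 0) in its frame: here the flat floor ends and a white ramp rises towards the back, at 0.70 rad to the floor, up to the back wall at x = 0.126. The roller starts in this valley, touching floor and ramp.
- roller: Orange pump roller, a plain cylinder 34 mm in diameter and 70 mm long with steel end discs, about 60 g (varies), origin at its centre, its length along its y axis. It starts in the canister, lying across it in the valley between floor and back ramp, up to 8 mm off the middle. It rolls freely, also down a sloping scoop.
- scoop: Loose aluminium hand scoop, 110 g. Origin: underside of the pan, centre; x to the nose, z up. Pan 66 long (x -0.033 to 0.033), 86 wide outside, 80 inside, 2 mm thick, open at the nose; heel wall 30 mm high, 4 thick; side walls 22 mm high from heel to x = 0.003, 12 mm high on to x = 0.020, none to the nose. 
- scoop_heel (a point): Where the handle joins the back of the heel: (-0.033, 0, 0.028) in the scoop's frame. The straight handle runs back and up from here at 0.40 rad to the pan: 23 mm of thin neck, then 135 mm of black rubber grip, 14 mm wide (y), 18 mm deep, a small red collar at either end. Its tail is at (-0.1785, 0, 0.0895).
- scoop_grip (a point): Point in the middle of the scoop's rubber handle, 105 mm along it from the heel: (-0.130, 0, 0.069) in the scoop's frame; the handle's flat sides, 14 mm apart, face +y and -y of the scoop.
- scoop_nose (a point): Middle of the scoop's front edge, underside: (0.033, 0, 0) in the scoop's frame.
- mat: Fixed flat green mat, 250 (x) x 120 (y) x 3 mm, origin at the centre of its underside, on the table. At the start the scoop lies on it, its origin within 8 mm of (0.075, 0) in the mat's frame, nose towards the mat's +x.
- tray: Fixed yellow open tray, 160 (x) x 140 (y) x 40 mm high, walls 4 mm, floor 4 mm with ribs along y, tops 8.5 mm above the table, that keep the roller from rolling on; origin at the centre of its underside, on the table. Mat and tray lie on either side in front of the canister, which is left and which right varies.
- bottle_ipa: Bystander: white plastic bottle with a red cap, 66 mm across, 158 mm tall; origin at the centre of its underside.
- sample_cup_1: Bystander: white cup with a green lid, 60 mm across, 54 mm tall; origin at the centre of its underside.
- tape_blue: Bystander: roll of blue tape lying flat, 94 mm across, 25 mm high; origin at the centre of its underside.
- marker_1: Bystander: black marker pen, 12 x 140 mm, lying along its y axis; origin at the centre of its underside.
- tape_liner: Bystander: pale yellow label roll standing on end, 68 mm across, 52 mm tall; origin at the centre of its underside.
- screwdriver_yellow: Bystander: screwdriver with yellow handle, 25 x 154 x 22 mm, lying along its y axis; origin at the centre of its underside.

How it is judged:
By the outcome, as a careful person would: the job done as asked, in the order asked, and still so for the second after the job is handed in, with the robot touching nothing.
It also fails if it takes over 64 s, if anything falls off the work surface, if the arm or the gripper's body presses on something with over 40 N, if the wrist force passes 120 N, or if a joint passes its speed limit or range.

## Working session

There is one attempt and no reset: what is moved stays moved. The work goes in short steps, Python scripts to look and compute and a shell command to move; the robot and the scene stay as the last step left them, time stands still between calls to the robot, and variables do not carry over. Pictures are saved under pics/ and viewed, about 8 in all and at most 12, crops included, and the job is handed in when it is done.

```bash
mkdir -p pics; ls; python3 - <<'E'
from station import bot, imaging
import cv2, numpy as np
np.set_printoptions(precision=4,suppress=True)
print(bot.read_state())
for n in ("scene","side"):
    p,d=imaging.get_image(n); cv2.imwrite(f"pics/{n}0.png",p); np.savez(f"pics/{n}0.npz",p=p,d=d)
    c=imaging.camera_params(n); print(n,c)
print(imaging.camera_params("wrist"))
E
```

```text
pics
{'time_s': 0.0, 'joint_positions': array([-1.1285,  0.6159, -0.0126,  1.4249,  0.0081,  1.1034, -0.0404]), 'dq': array([ 0.0006, -0.0006,  0.0011, -0.0005, -0.0009, -0.0006, -0.0002]), 'joint_torque': array([  0.0001, -46.9238,   0.2591, -17.1032,   0.0099,   0.0097,
        -0.    ]), 'tcp_pos': array([293.321 , 579.191 , 230.1351]), 'orientation': array([ 0.1633,  0.688 , -0.1651,  0.6876]), 'contact_force': array([ 0.215 , -0.0174,  0.3847]), 'wrist_torque': array([-0.0871, -0.0366, -0.0152]), 'opening': 85.36725910538203}
scene {'intrinsics': array([[411.5956,   0.    , 321.0874],
       [  0.    , 411.5956, 202.4492],
       [  0.    ,   0.    ,   1.    ]]), 'world_to_cam': array([[   0.5321,   -0.8465,   -0.0156, -236.4834],
       [  -0.5109,   -0.3064,   -0.8032,  375.7123],
       [   0.6751,    0.4354,   -0.5955,  894.9113],
       [   0.    ,    0.    ,    0.    ,    1.    ]])}
side {'intrinsics': array([[394.8317,   0.    , 327.8448],
       [  0.    , 394.8317, 199.7717],
       [  0.    ,   0.    ,   1.    ]]), 'world_to_cam': array([[   0.9935,   -0.1141,   -0.0014, -525.0049],
       [  -0.076 ,   -0.6529,   -0.7536,  146.8056],
       [   0.0851,    0.7488,   -0.6573, 1116.6247],
       [   0.    ,    0.    ,    0.    ,    1.    ]])}
{'intrinsics': array([[308.5763,   0.    , 320.2798],
       [  0.    , 308.5763, 197.9538],
       [  0.    ,   0.    ,   1.    ]]), 'T_tool_cam': array([[  -0.0007,   -0.2706,    0.9627, -142.1494],
       [   1.    ,    0.0005,    0.0009,    0.9558],
       [  -0.0007,    0.9627,    0.2706,  -68.9369],
       [   0.    ,    0.    ,    0.    ,    1.    ]])}
```

View pics/scene0.png

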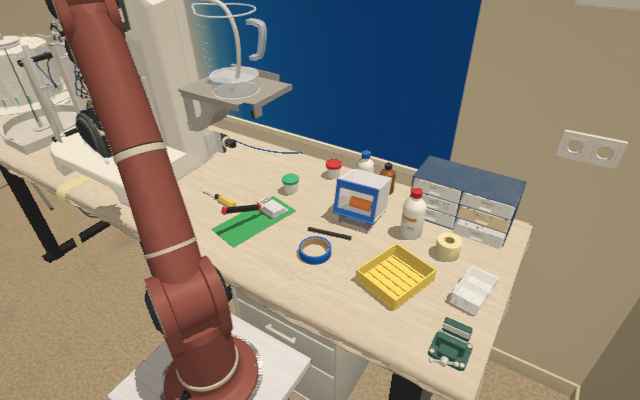

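View pics/side0.png

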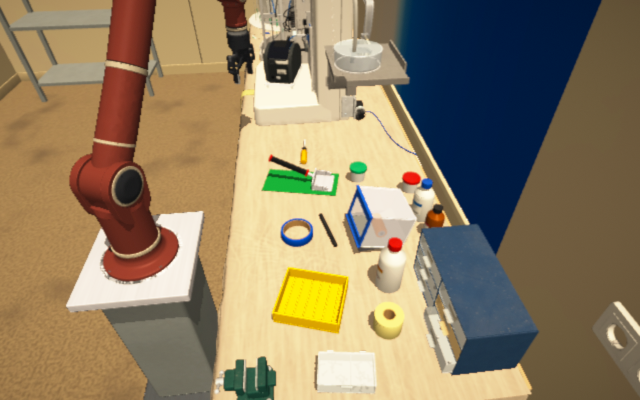

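The scene picture shows the green mat at about (255,220) with the scoop's pan at (272,208) and handle towards (225,210). The canister is at (360,195) with the roller at (360,203), and the tray is at (396,275). The side picture agrees: mat (300,182), canister (380,215), tray (312,298).

```bash
cat > h.py <<'E'
import numpy as np, cv2
from station import bot, imaging
from scipy.spatial.transform import Rotation as R
np.set_printoptions(precision=3,suppress=True)
def cam(n,st=None):
    c=imaging.camera_params(n);K=c["intrinsics"]
    if n=="wrist":
        st=st or bot.read_state(); T=np.eye(4);T[:3,:3]=R.from_quat(st["orientation"]).as_matrix();T[:3,3]=st["tcp_pos"]
        return K,T@c["T_tool_cam"]
    return K,np.linalg.inv(c["world_to_cam"])
def unproj(K,T,u,v,d):
    p=np.stack([(u-K[0,2])/K[0,0]*d,(v-K[1,2])/K[1,1]*d,d],-1)
    return p@T[:3,:3].T+T[:3,3]
def world(K,T,d):
    v,u=np.mgrid[:d.shape[0],:d.shape[1]]
    return unproj(K,T,u,v,d)
def ray(K,T,u,v,z):
    u=np.asarray(u,float);v=np.asarray(v,float)
    r=unproj(K,T,u,v,np.ones_like(u))-T[:3,3]
    return T[:3,3]+r*((z-T[2,3])/r[...,2])[...,None]
def proj(K,T,P):
    q=(np.asarray(P)-T[:3,3])@T[:3,:3]
    return np.stack([q[...,0]/q[...,2]*K[0,0]+K[0,2],q[...,1]/q[...,2]*K[1,1]+K[1,2]],-1)
def hsv(p): return cv2.cvtColor(p,cv2.COLOR_BGR2HSV)
def mask(p,lo,hi): return cv2.inRange(hsv(p),np.array(lo),np.array(hi))>0
def big(m):
    n,l,s,_=cv2.connectedComponentsWithStats(m.astype(np.uint8)); return l==1+np.argmax(s[1:,4])
E
python3 - <<'E'
from h import *
cols=dict(mat=((45,120,60),(75,255,255)),tray=((22,150,120),(32,255,255)),rim=((104,140,80),(116,255,255)),roller=((5,150,120),(16,255,255)))
for n in("scene","side"):
    z=np.load(f"pics/{n}0.npz");p,d=z["p"],z["d"];K,T=cam(n);W=world(K,T,d)
    for k,(lo,hi) in cols.items():
        m=mask(p,lo,hi)&(d>0)&(W[...,0]>250)&(W[...,0]<900)&(abs(W[...,1])<600)&(W[...,2]<200)&(W[...,2]>-10)
        if k=="tray": m&=W[...,2]>30
        if k=="mat": m&=W[...,2]<15
        if k=="rim": m&=(W[...,2]>28)
        if not m.any(): print(n,k,'none');continue
        m=big(m); w=W[m]
        r=cv2.minAreaRect(w[:,:2].astype(np.float32))
        print(n,k,m.sum(),"med",np.median(w,0),"lo",w.min(0),"hi",w.max(0),"rect",np.round(r[0],1),np.round(r[1],1),round(r[2],2))
    if n=="scene":
        crop=cv2.resize(p[150:320,190:460],None,fx=2.9,fy=2.9,interpolation=cv2.INTER_CUBIC);cv2.imwrite("pics/crop0.png",crop)
    # grey pan & handle above mat
    g=(W[...,2]>12)&(W[...,2]<130)&(W[...,0]>350)&(W[...,0]<750)&(W[...,1]>70)&(W[...,1]<420)
    h=hsv(p)
    for nm,m in(("black",g&(h[...,2]<60)),("red",g&((h[...,0]<4)|(h[...,0]>174))&(h[...,1]>150)),("grey",g&(h[...,1]<50)&(h[...,2]>90))):
        nn,l,s,c=cv2.connectedComponentsWithStats(m.astype(np.uint8))
        for i in range(1,nn):
            if s[i,4]>8: w=W[l==i]; print(n,nm,s[i,4],c[i],w.mean(0),w.min(0),w.max(0))
E
```

```text
scene mat 1291 med [425.564 268.863   3.211] lo [333.26  185.622  -1.901] hi [596.228 349.13    8.344] rect [465.6 266.9] [120.  248.2] 76.06
scene tray 392 med [ 454.821 -225.792   35.206] lo [ 363.409 -311.565   30.043] hi [ 557.985 -135.684   43.011] rect [ 460.4 -224.4] [140.7 161.9] 71.83
scene rim 701 med [611.659 -20.68   96.298] lo [586.344 -85.106  35.521] hi [629.906  49.026 150.423] rect [607.6 -18. ] [ 38.2 132.9] 5.56
scene roller 202 med [662.153  -8.435  47.696] lo [650.22  -43.154  28.795] hi [681.2    27.076  57.327] rect [667.8  -7.2] [29.5 69.8] 6.95
scene black 162 [242.068 208.37 ] [425.976 271.993  70.579] [374.176 255.637  42.664] [480.815 286.543  97.428]
scene red 12 [258.583 206.333] [483.096 257.631  46.879] [477.889 252.111  38.961] [489.713 264.974  52.024]
scene red 32 [223.906 210.125] [368.326 288.63   95.233] [361.907 281.805  84.604] [374.418 299.557 103.881]
scene grey 87 [290.943 187.356] [645.593 249.095  27.052] [632.609 234.493  12.86 ] [669.826 274.661  43.389]
scene grey 165 [269.824 207.848] [518.854 243.275  23.377] [490.01  201.76   12.159]
[... 335 characters left out ...]
d [609.531 -33.671  83.579] lo [586.087 -88.418  37.96 ] hi [631.451  44.947 150.283] rect [609.1 -20.4] [ 35.5 134.2] 5.53
side roller 174 med [830.395 -40.462  79.289] lo [808.435 -52.141  -0.806] hi [898.248  48.53   88.591] rect [863.2  -6.5] [121.9  46.6] 36.56
side black 134 [288.784 165.604] [429.188 270.555  67.597] [375.588 253.758  37.047] [478.355 287.352  94.224]
side red 10 [306.  172.5] [484.387 255.33   45.623] [480.654 251.556  39.062] [487.962 257.546  51.41 ]
side grey 119 [317.084 179.303] [520.075 243.823  22.997] [494.332 198.134  12.07 ] [548.682 297.959  41.366]
side grey 11 [328.    172.182] [561.811 285.472  17.53 ] [554.984 282.262  13.138] [568.709 290.293  20.45 ]
```

View pics/crop0.png

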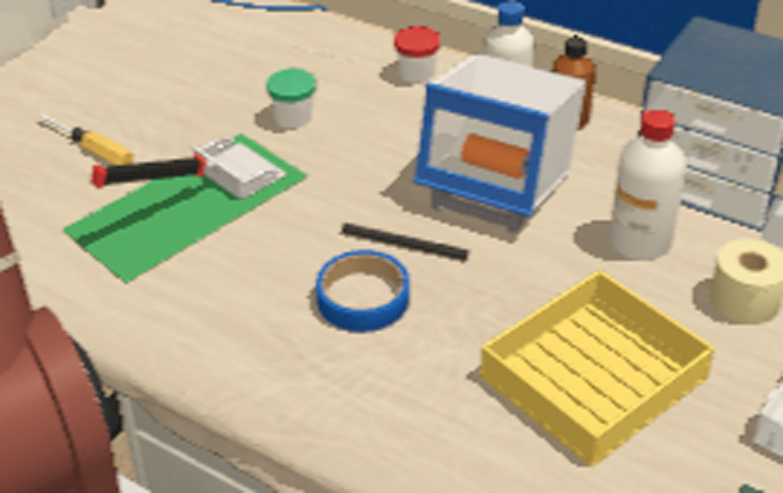

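The crop confirms that the pan is towards the canister, with the handle tail at crop (100,175) and its front collar at (198,165). The roller is visible through the mouth at (495,155). The measured mat, tray, rim and roller sizes fit the given ones. Next I'll move to a pre-grasp pose.

```bash
cat >> h.py <<'E'
def yawv(deg): a=np.radians(deg); return np.array([np.cos(a),np.sin(a),0]),np.array([-np.sin(a),np.cos(a),0])
UP=np.array([0,0,1.])
def toolR(yaw,a):  # tool tilted forward by a rad from straight down, heading yaw
    f,l=yawv(yaw); return np.stack([np.sin(a)*f-np.cos(a)*UP,l,np.cos(a)*f+np.sin(a)*UP],1)
def scoopR(yaw,nd): # nd: nose-down rad
    f,l=yawv(yaw); return np.stack([np.cos(nd)*f-np.sin(nd)*UP,l,np.sin(nd)*f+np.cos(nd)*UP],1)
def goal(tcp,Rm,st=None):
    st=st or bot.read_state(); R0=R.from_quat(st["orientation"]).as_matrix()
    t=R0.T@(np.array(tcp)-st["tcp_pos"])/10; r=np.degrees(R.from_matrix(R0.T@Rm).as_rotvec())
    print("travel",np.round(t,2),"|%.1f|"%np.linalg.norm(t),"rot",np.round(r,1),"|%.1f|"%np.linalg.norm(r))
E
python3 - <<'E'
from h import *
st=bot.read_state();print(R.from_quat(st["orientation"]).as_matrix())
f,l=yawv(-14.5);o=np.array([538.,247,3]);Rs=scoopR(-14.5,0)
g=o+Rs@[-130,0,69]; Rt=toolR(-14.5,.35); tcp=g+19*Rt[:,0]; print(g,tcp)
goal(tcp-90*Rt[:,0],Rt)
E
```

```text
[[-0.001  0.452  0.892]
 [-0.002  0.892 -0.452]
 [-1.    -0.002  0.   ]]
[412.141 279.549  72.   ] [418.448 277.918  54.152]
travel [  9.2  -21.87  21.76] |32.2| rot [-12.2 -20.    2.3] |23.5|
```

```bash
python3 -m inch '{"rot":[[-1.5,-2.5,0.3],[-3,-5,0.6],[-4.6,-7.5,0.9],[-6.1,-10,1.2],[-7.7,-12.5,1.5],[-9.2,-15,1.7],[-10.7,-17.5,2],[-12.2,-20,2.3]],"travel":[[1,-2.7,2.7],[2.2,-5.4,5.4],[3.4,-8.2,8.2],[4.6,-11,11],[5.8,-13.7,13.7],[7,-16.5,16.5],[8.2,-19.3,19.2],[9.2,-21.9,21.8]],"grip":[8.5,8.5,8.5,8.5,8.5,8.5,8.5,8.5]}' 40
python3 - <<'E'
from h import *
st=bot.read_state();p,d=imaging.get_image("wrist");K,T=cam("wrist",st)
np.savez("pics/w1.npz",p=p,d=d,K=K,T=T);cv2.imwrite("pics/w1.png",p)
print(st["tcp_pos"],st["dq"])
E
```

```text
time_s: 0.77
tcp_pos: [388.7, 282.8, 138.3]
orientation: [0.072, 0.568, -0.103, 0.813]
contact_force: [1.9, -1.1, -0.5]
opening: 84.9
[388.667 282.788 138.329] [-0.151  0.058  0.976  0.955  1.185 -1.309 -0.324]
```

View pics/w1.png

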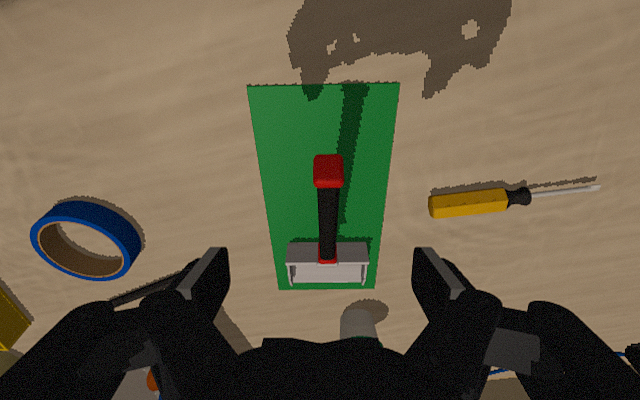

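The wrist view shows the handle tail collar at (328,170), the front collar at (327,257) and the pan at (327,265) between the open fingers, roughly centred. The arm was still settling, so I'll measure on a fresh frame.

```bash
cat > scp.py <<'E'
from h import *
def fit():
    imaging.get_image("wrist"); imaging.get_image("wrist")
    st=bot.read_state();p,d=imaging.get_image("wrist");K,T=cam("wrist",st);W=world(K,T,d);h=hsv(p)
    print(st["time_s"],st["tcp_pos"],abs(st["dq"]).max())
    return st,p,d,K,T,W,h
E
python3 - <<'E'
from scp import *
st,p,d,K,T,W,h=fit(); cv2.imwrite("pics/w2.png",p)
near=(d>0)&(W[...,2]<130)&(W[...,0]>330)&(W[...,0]<620)&(W[...,1]>170)&(W[...,1]<330)
red=near&((h[...,0]<5)|(h[...,0]>173))&(h[...,1]>140)
n,l,s,c=cv2.connectedComponentsWithStats(red.astype(np.uint8))
for i in range(1,n):
    if s[i,4]>15:w=W[l==i];print("red",s[i],c[i],w.mean(0),w.min(0),w.max(0))
blk=near&(h[...,2]<70)&(W[...,2]>25)
rows=W[blk]; f,l2=yawv(-14.5)
print("black",len(rows),rows.mean(0)); 
q=rows[:,:2]-rows[:,:2].mean(0);u,sv,vt=np.linalg.svd(q,full_matrices=False);print("dir",np.degrees(np.arctan(vt[0,1]/vt[0,0])),rows.min(0),rows.max(0))
gm=near&(h[...,1]<60)&(h[...,2]>110)&(W[...,2]>2)&(W[...,2]<40)&(W[...,0]>480);gm=big(gm)
r=cv2.minAreaRect(W[gm][:,:2].astype(np.float32));print("pan",gm.sum(),r)
m=mask(p,(45,120,40),(75,255,255))&near&(W[...,2]<10);print("matz",np.median(W[m],0),cv2.minAreaRect(W[big(m)][:,:2].astype(np.float32)))
Rs=scoopR(-14.5,0);o=np.array([538.,247,3]);g=o+Rs@[-130,0,69]; Rt=toolR(-14.5,.35); goal(g+19*Rt[:,0],Rt,st)
E
```

```text
0.9167 [387.746 280.971 137.688] 0.10932089921910369
red [317 156  31  34 960] [331.585 172.578] [368.836 293.64   94.74 ] [361.984 284.41   83.552] [381.649 302.657 102.531]
red [321 244  19  21 141] [329.702 258.234] [486.97  264.686  46.913] [469.683 251.88   32.85 ] [503.91  276.252  55.082]
black 1333 [421.834 281.109  77.121]
dir -13.766486422877504 [364.311 250.634  30.962] [512.253 302.972  96.831]
pan 1481 ((541.7512817382812, 252.24359130859375), (96.02436828613281, 74.55333709716797), 71.54926300048828)
matz [409.794 273.777   2.198] ((468.95330810546875, 268.1354675292969), (119.60800170898438, 254.03988647460938), 76.8033218383789)
travel [8.89 0.53 0.01] |8.9| rot [-0.1 -0.1  0.4] |0.4|
```

```bash
python3 -m inch '{"rot":[[0,0,0],[0,0,0],[0,0,0],[0,0,0],[0,0,0],[0,0,0],[0,0,0]],"travel":[[1.5,0.2,0],[3,0.4,0],[4.5,0.6,0],[6,0.65,0],[7.5,0.65,0],[8.9,0.65,0],[8.9,0.65,0]],"grip":[8.5,8.5,7,6,5,5,5]}' 40
python3 -m inch '{"rot":[[0,0,0],[0,0,0],[0,0,0],[0,0,0],[0,0,0],[0,0,0],[0,0,0],[0,0,0]],"travel":[[0,0,0],[0,0,0],[0,0,0],[0,0,0],[0,0,0],[0,0,0],[0,0,0],[0,0,0]],"grip":[3,1,0.8,0.8,0.8,0.8,0.8,0.8]}' 80
python3 - <<'E'
from h import *
p,d=imaging.get_image("wrist");cv2.imwrite("pics/w3.png",p)
st=bot.read_state();print(st["tcp_pos"],st["opening"],R.from_quat(st["orientation"]).as_matrix())
E
```

```text
time_s: 1.55
tcp_pos: [419.9, 284.3, 52.9]
orientation: [0.071, 0.569, -0.104, 0.812]
contact_force: [-0.1, 0.6, 0.1]
opening: 50.0
time_s: 2.22
tcp_pos: [419.8, 285.2, 53.4]
orientation: [0.072, 0.569, -0.103, 0.813]
contact_force: [-2.4, 0.9, 5.2]
opening: 13.2
[419.82  285.196  53.333] 13.03238858359695 [[ 0.331  0.249  0.91 ]
 [-0.086  0.969 -0.234]
 [-0.94  -0.001  0.342]]
```

View pics/w3.png

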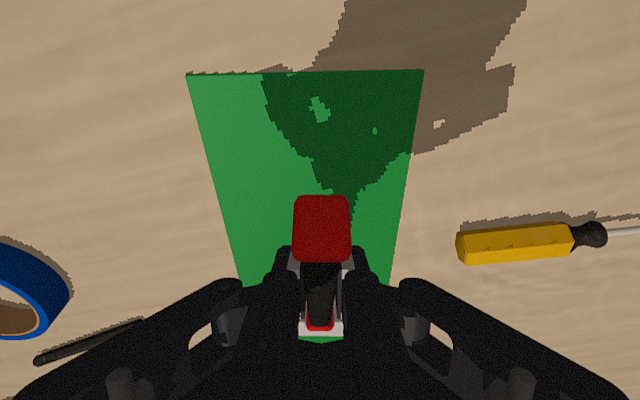

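The handle sits between the pads (collar at (322,228), front collar at (320,322)). The opening of 13 mm fits its 14 mm width. Next: lift, then turn towards the canister.

```bash
cat >> h.py <<'E'
CY=5.5; CO=np.array([598.7,-20.1,40.]); SL=.26
def can(p): return CO+scoopR(CY,SL)@np.array(p,float)      # canister local -> world
GR=[-130.,0,69.]; A0=.348; DY=0.
def tool_for(nose,yaw,nd):   # world nose point -> tcp, R
    Rs=scoopR(yaw,nd); g=np.array(nose)+Rs@(np.array(GR)-[33,0,0]); Rt=toolR(yaw,A0-nd); return g+19*Rt[:,0],Rt
def sg(nose,yaw,nd,st=None): t,Rm=tool_for(nose,yaw,nd); print("tcp",np.round(t,1),end=" "); goal(t,Rm,st)
def inC(x,y,z,th,st=None): sg(can([x,y,z]),CY,SL+th,st)
def scoop_now(st=None):
    st=st or bot.read_state();Rt=R.from_quat(st["orientation"]).as_matrix()
    a=A0; Rts=np.stack([np.array([np.sin(a),0,np.cos(a)]),[0,1.,0],np.array([-np.cos(a),0,np.sin(a)])],1) # scoop axes in tool
    Rs=Rt@Rts; nose=st["tcp_pos"]-19*Rt[:,0]+Rs@(np.array([33.,0,0])-GR)
    C=scoopR(CY,SL); print("t",st["time_s"],"nose",nose,"local",C.T@(nose-CO),"yaw",np.degrees(np.arctan2(Rs[1,0],Rs[0,0])),"nd",-np.arcsin(Rs[2,0]),"roll",np.arcsin(Rs[2,1]),"F",st["contact_force"],"open",st["opening"]); return nose,Rs
E
python3 - <<'E'
from h import *
scoop_now()
inC(-40,4,50,.28)
E
python3 -m inch '{"rot":[[0,0,0],[0,0,0],[0,0,0],[0,0,0],[0,0,0],[0,0,0]],"travel":[[-1,0,0.4],[-2.5,0,1],[-4.5,0,1.7],[-7,0,2.6],[-9.4,0,3.4],[-9.4,0,3.4]],"grip":[0.8,0.8,0.8,0.8,0.8,0.8]}' 80
python3 - <<'E'
from h import *
scoop_now()
inC(-40,4,50,.28)
E
```

```text
t 2.2667 nose [571.453 246.211   2.328] local [  8.142 267.696 -36.816] yaw -14.406192834085877 nd -0.0008562326821427012 roll -0.0006628082989014912 F [-3.188  1.302  5.116] open 13.03238858359695
tcp [465.2 -28.9 222.9] travel [-11.75 -29.31  17.26] |36.0| rot [-20.1  30.7   1.6] |36.7|
time_s: 2.77
tcp_pos: [421.6, 286.0, 157.2]
orientation: [0.075, 0.567, -0.102, 0.814]
contact_force: [0.6, 0.1, -0.7]
opening: 13.1
t 2.7667 nose [573.445 247.043 106.74 ] local [-16.707 268.333  64.616] yaw -14.518325677793307 nd -0.004188452847466967 roll 0.006284973104107368 F [ 0.627  0.107 -0.7  ] open 13.11230570018614
tcp [465.2 -28.9 222.9] travel [ -2.16 -29.36  13.7 ] |32.5| rot [-20.2  30.9   1.3] |37.0|
```

```bash
python3 -m inch '{"rot":[[-2,3,0],[-4.5,7,0.3],[-7.5,11.5,0.5],[-10.5,16,0.7],[-13.5,20.5,0.9],[-16,24.5,1],[-18.5,28,1.2],[-20.2,30.9,1.3]],"travel":[[-0.2,-2.5,1.2],[-0.5,-6.3,2.9],[-0.8,-10.3,4.8],[-1.1,-14.3,6.7],[-1.4,-18.3,8.6],[-1.7,-22.3,10.5],[-2,-26.2,12.3],[-2.2,-29.4,13.7]],"grip":[0.8,0.8,0.8,0.8,0.8,0.8,0.8,0.8]}'
python3 - <<'E'
from h import *
for i in range(2): imaging.get_image("wrist")
scoop_now()
out=[]
for n in("scene","side"):
    p,d=imaging.get_image(n);np.savez(f"pics/{n}1.npz",p=p,d=d)
    c=p[130:260,240:480] if n=="scene" else p[150:280,250:450]
    out.append(cv2.resize(c,(390,290) if n=="scene" else (390,290),interpolation=cv2.INTER_CUBIC))
    K,T=cam(n);W=world(K,T,d);h=hsv(p)
    reg=(d>0)&(W[...,0]>350)&(W[...,0]<600)&(abs(W[...,1])<90)&(W[...,2]>60)
    red=reg&((h[...,0]<5)|(h[...,0]>173))&(h[...,1]>140)
    nn,l,s,c=cv2.connectedComponentsWithStats(red.astype(np.uint8))
    for i in range(1,nn):
        if s[i,4]>3:w=W[l==i];print(n,"red",s[i,4],c[i],w.mean(0))
    g=reg&(h[...,1]<50)&(h[...,2]>100)&(W[...,2]<160)
    if g.any():
        g=big(g);w=W[g];print(n,"grey",g.sum(),w.mean(0),w.min(0),w.max(0))
        v,u=np.nonzero(g);print("px",u.min(),u.max(),v.min(),v.max())
cv2.imwrite("pics/pre.png",np.hstack(out))
nose,Rs=scoop_now()
for nm,q in(("noseL",[33,43,1]),("noseR",[33,-43,1]),("collarF",[-54,0,37]),("tail",[-178.5,0,89.5])):
    P=nose+Rs@(np.array(q)-[33,0,0]);print(nm,P,[proj(*cam(n),P) for n in("scene","side")])
E
```

```text
time_s: 3.43
tcp_pos: [458.4, 23.8, 210.8]
orientation: [-0.036, 0.772, 0.031, 0.634]
contact_force: [2.0, 0.5, -0.6]
opening: 13.1
t 3.5333 nose [568.007  23.586  85.992] local [-37.302  46.426  37.669] yaw 4.229746648595126 nd 0.5404901197859652 roll -0.0065417088635984465 F [ 0.095 -0.087 -0.644] open 12.7365729490813
scene red 12 [330.333 163.25 ] [481.221  -9.826 289.055]
scene red 62 [312.968 175.694] [435.785  13.765 269.11 ]
scene red 17 [328.118 195.294] [506.428  12.876 165.47 ]
scene grey 322 [524.23   10.735 129.608] [510.04  -26.838  90.416] [568.131  60.894 151.558]
px 316 349 193 210
side red 11 [230.273   2.727] [354.34  -49.445 652.678]
side red 5 [237.8   8.8] [365.452 -47.549 642.038]
side red 6 [231.167  12.   ] [353.229 -47.397 637.154]
side red 36 [235.917  21.333] [358.273 -39.695 619.025]
side red 5 [238.4  14.6] [364.888 -45.632 631.966]
side red 4 [251.    15.75] [386.437 -43.159 628.6  ]
side red 4 [238.5  17.5] [364.127 -43.386 626.488]
side red 7 [241.429  19.286] [368.776 -42.867 623.146]
side red 4 [251.75  18.75] [387.04  -42.034 623.176]
side red 5 [2
[... 1281 characters left out ...]
 23 [321.391 189.261] [513.276  18.563 164.592]
side grey 388 [539.455  18.666 114.15 ] [511.757 -20.701  84.109] [569.738  71.209 154.323]
px 320 343 188 217
t 3.6333 nose [564.806  34.29   85.532] local [-39.271  57.388  36.668] yaw 5.1301868520321205 nd 0.5421501926151768 roll 0.0001400096644499383 F [-0.708  1.305 -1.344] open 12.705652719460456
noseL [561.479  77.164  86.394] [array([319.658, 201.08 ]), array([335.936, 195.92 ])]
noseR [569.162  -8.492  86.382] [array([345.378, 208.552]), array([342.639, 215.53 ])]
collarF [509.596  29.327 162.116] [array([323.704, 193.957]), array([319.655, 187.561])]
tail [430.357  22.204 271.327] [array([308.943, 175.016]), array([287.881, 158.005])]
```

View pics/pre.png

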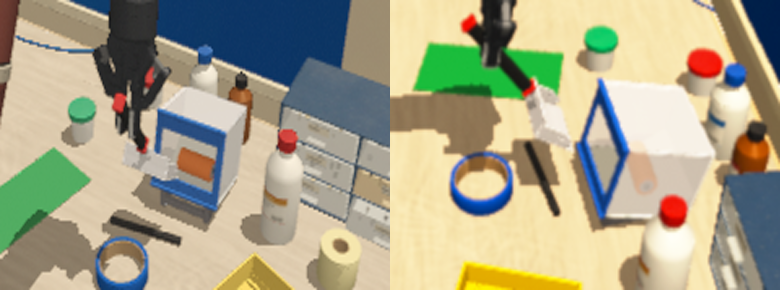

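The scene half shows the scoop nose-down in front of the mouth, left of centre, at (145,160). The side half agrees, with the pan at (545,115). The move stopped short in y, and the reading shifted between frames, so I'll check whether it has settled.

```bash
python3 - <<'E'
from h import *
for i in range(5):
    st=bot.read_state(); print(st["time_s"],st["tcp_pos"],np.round(st["dq"],3),np.round(st["joint_positions"],3)); imaging.get_image("wrist")
inC(-40,4,50,.28)
E
```

```text
3.6333 [457.549  24.652 210.099] [-0.059 -0.014 -0.057  0.028 -0.012 -0.002 -0.001] [ 0.061  0.45  -0.233  1.836  0.1    1.063  1.444]
3.6833 [456.936  26.696 210.279] [-0.04  -0.012 -0.031  0.01   0.001  0.002  0.004] [ 0.059  0.449 -0.235  1.837  0.099  1.063  1.444]
3.7333 [456.713  27.879 210.505] [-0.025 -0.009 -0.013  0.002  0.005  0.001  0.004] [ 0.057  0.449 -0.236  1.837  0.1    1.063  1.444]
3.7833 [456.729  28.411 210.734] [-0.014 -0.007 -0.004 -0.004  0.005  0.002  0.001] [ 0.056  0.448 -0.237  1.837  0.1    1.063  1.444]
3.8333 [456.87   28.564 210.974] [-0.005 -0.006  0.004 -0.01   0.003  0.002  0.004] [ 0.056  0.448 -0.237  1.837  0.1    1.063  1.445]
tcp [465.2 -28.9 222.9] travel [-1.21 -5.79  0.01] |5.9| rot [ 0.2 -0.  -0. ] |0.2|
```

```bash
python3 -m inch '{"rot":[[0,0,0],[0,0,0],[0,0,0],[0,0,0],[0,0,0],[0,0,0],[0,0,0],[0,0,0]],"travel":[[-0.2,-1.2,0],[-0.5,-2.5,0],[-0.8,-3.8,0],[-1,-4.8,0],[-1.2,-5.5,0],[-1.2,-5.7,0],[-1.2,-5.7,0],[-1.2,-5.7,0]],"grip":[0.8,0.8,0.8,0.8,0.8,0.8,0.8,0.8]}'
cat > chk.py <<'E'
from h import *
import sys
for i in range(3): imaging.get_image("wrist")
nose,Rs=scoop_now(); out=[]
for n in("scene","side"):
    p,d=imaging.get_image(n);np.savez(f"pics/{n}_{sys.argv[1]}.npz",p=p,d=d)
    c=p[130:250,285:445] if n=="scene" else p[150:270,270:430]
    out.append(cv2.resize(c,(400,300),interpolation=cv2.INTER_CUBIC))
    K,T=cam(n);W=world(K,T,d);h=hsv(p)
    reg=(d>0)&(W[...,0]>350)&(W[...,0]<640)&(abs(W[...,1])<120)&(W[...,2]>60)&(W[...,2]<290)
    red=reg&((h[...,0]<5)|(h[...,0]>173))&(h[...,1]>140)
    nn,l,s,c=cv2.connectedComponentsWithStats(red.astype(np.uint8))
    for i in range(1,nn):
        if s[i,4]>8:w=W[l==i];print(n,"red",s[i,4],c[i],w.mean(0))
    ro=mask(p,(5,150,100),(16,255,255))&(np.indices(d.shape)[1]>300)&(np.indices(d.shape)[1]<430)&(np.indices(d.shape)[0]<250)&(np.indices(d.shape)[0]>150)
    if ro.any(): ro=big(ro);print(n,"roller px",np.argwhere(ro).mean(0)[::-1],ro.sum(),np.median(W[ro],0))
    for nm,q in(("nL",[33,40,2]),("nR",[33,-40,2]),("collarF",[-54,0,37]),("tail",[-176,0,88.5])):
        P=nose+Rs@(np.array(q)-[33,0,0]);print(n,nm,P,proj(K,T,P))
cv2.imwrite(f"pics/{sys.argv[1]}.png",np.hstack(out))
E
python3 chk.py c1
```

```text
time_s: 4.55
tcp_pos: [464.8, -27.3, 222.8]
orientation: [-0.038, 0.771, 0.032, 0.635]
contact_force: [-0.1, -0.4, -1.7]
opening: 12.9
t 4.7 nose [572.128 -16.129  98.325] local [-40.187   6.5    49.663] yaw 5.814856234102595 nd 0.5408266963601339 roll 0.0016457412277593843 F [-0.323 -0.027 -1.619] open 13.017667071141815
scene red 62 [328.774 175.613] [439.799 -30.361 281.691]
scene red 16 [342.    195.562] [511.872 -28.239 176.343]
scene roller px [389.167 176.342] 120 [822.468 -39.129  78.612]
scene nL [569.139  23.77  100.106] [336.047 201.53 ]
scene nR [577.166 -55.827  99.974] [360.972 208.498]
scene collarF [516.886 -21.826 174.836] [340.871 194.4  ]
scene tail [439.224 -29.835 281.797] [328.464 175.618]
side red 44 [293.25  167.818] [441.668 -35.649 282.278]
side red 25 [325.36 197.28] [518.828 -29.523 176.592]
side roller px [304.303 224.455] 33 [462.037  45.591  11.629]
side nL [569.139  23.77  100.106] [341.123 204.216]
side nR [577.166 -55.827  99.974] [348.226 223.662]
side collarF [516.886 -21.826 174.836] [324.3   195.935]
side tail [439.224 -29.835 281.797] [292.123 166.615]
```

View pics/c1.png

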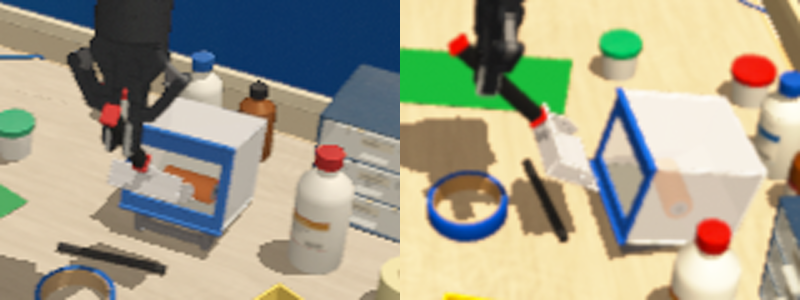

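FK projections and the images agree within 1–2 px: collar at scene (342,195), tail at (329,176). The roller is visible through the mouth at crop (190,185), centred on the pan. Now the insertion.

```bash
python3 - <<'E'
from h import *
st=bot.read_state()
for q in [(-10,6,46,.28),(20,6,38,.28),(45,6,20,.28),(60,6,8,.28)]: inC(*q,st)
E
```

```text
tcp [492.8 -24.3 211.4] travel [0.58 0.03 2.97] |3.0| rot [ 0.2 -0.  -0. ] |0.3|
tcp [519.6 -21.7 195.9] travel [1.58 0.02 5.91] |6.1| rot [ 0.2 -0.  -0. ] |0.3|
tcp [539.1 -19.8 172.1] travel [3.55 0.01 8.29] |9.0| rot [ 0.2 -0.  -0. ] |0.3|
tcp [550.4 -18.7 156.6] travel [4.84 0.   9.7 ] |10.8| rot [ 0.2 -0.  -0. ] |0.3|
```

```bash
python3 -m inch '{"rot":[[0,0,0],[0,0,0],[0,0,0],[0,0,0],[0,0,0],[0,0,0],[0,0,0],[0,0,0]],"travel":[[0.2,0,1],[0.4,0,2],[0.6,0,3],[0.9,0,4],[1.2,0,4.9],[1.6,0,5.9],[1.6,0,5.9],[1.6,0,5.9]],"grip":[0.8,0.8,0.8,0.8,0.8,0.8,0.8,0.8]}'
python3 - <<'E'
from h import *
st=bot.read_state();scoop_now(st)
for q in [(45,6,20,.28),(60,6,8,.28)]: inC(*q,st)
E
```

```text
time_s: 5.47
tcp_pos: [519.5, -21.8, 195.0]
orientation: [-0.038, 0.771, 0.032, 0.634]
contact_force: [0.6, 0.5, -0.7]
opening: 13.1
t 5.4667 nose [626.548 -10.814  70.37 ] local [19.841  6.575 36.705] yaw 5.8054009164186615 nd 0.5424889102761569 roll 0.0016804935551662393 F [ 0.64   0.463 -0.682] open 13.129569168199492
tcp [539.1 -19.8 172.1] travel [ 1.86 -0.    2.38] |3.0| rot [ 0.3 -0.1 -0. ] |0.3|
tcp [550.4 -18.7 156.6] travel [ 3.16 -0.01  3.79] |4.9| rot [ 0.3 -0.1 -0. ] |0.3|
```

```bash
python3 -m inch '{"rot":[[0,0,0],[0,0,0],[0,0,0],[0,0,0],[0,0,0],[0,0,0],[0,0,0],[0,0,0]],"travel":[[0.5,0,0.7],[1,0,1.3],[1.5,0,1.9],[1.9,0,2.4],[2.5,0,3.1],[3.1,0,3.8],[3.1,0,3.8],[3.1,0,3.8]],"grip":[0.8,0.8,0.8,0.8,0.8,0.8,0.8,0.8]}'
python3 - <<'E'
from h import *
st=bot.read_state();scoop_now(st)
for q in [(66,6,2,.28),(72,6,1,.28),(75,6,1,.14),(78,6,1,0),(85,6,5,-.1)]: inC(*q,st)
out=[]
for n in("scene","side"):
    p,d=imaging.get_image(n)
    c=p[150:240,310:430] if n=="scene" else p[170:260,310:430]
    out.append(cv2.resize(c,(400,300),interpolation=cv2.INTER_CUBIC))
cv2.imwrite(f"pics/c2.png",np.hstack(out))
E
```

```text
time_s: 6.13
tcp_pos: [550.4, -18.5, 156.4]
orientation: [-0.038, 0.772, 0.033, 0.634]
contact_force: [0.5, 0.3, -0.3]
opening: 12.9
t 6.1333 nose [657.316  -7.521  31.661] local [59.694  6.903  7.251] yaw 5.818833945740217 nd 0.5440303168976031 roll 0.0019389253071082164 F [ 0.495  0.312 -0.346] open 12.850844960721714
tcp [554.7 -18.3 149.3] travel [ 0.62 -0.02  0.55] |0.8| rot [ 0.3 -0.2 -0.1] |0.4|
tcp [560.2 -17.8 146.8] travel [ 0.75 -0.03  1.15] |1.4| rot [ 0.3 -0.2 -0.1] |0.4|
tcp [546.8 -19.1 129.7] travel [ 2.69 -0.02  0.17] |2.7| rot [ 0.3 -8.3 -0.1] |8.3|
tcp [535.9 -20.1 110.6] travel [ 4.78 -0.02 -0.54] |4.8| rot [  0.3 -16.3  -0.1] |16.3|
tcp [535.5 -20.2  98.4] travel [ 5.98 -0.02 -0.35] |6.0| rot [  0.3 -22.   -0.1] |22.0|
```

View pics/c2.png

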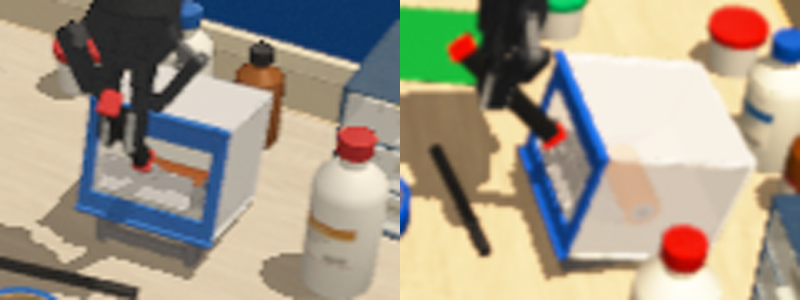

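The scoop is inside the mouth (pan at (150,185) in the left half), and the roller is still in the valley behind it at (180,165), with no contact force. Now I'll ease the nose under it.

```bash
python3 -m inch '{"rot":[[0,0,0],[0,0,0],[0,0,0],[0,0,0],[0,0,0],[0,0,0],[0,0,0],[0,0,0]],"travel":[[0.2,0,0.2],[0.4,0,0.4],[0.62,0,0.55],[0.66,0,0.75],[0.7,0,0.95],[0.75,0,1.15],[0.75,0,1.15],[0.75,0,1.15]],"grip":[0.8,0.8,0.8,0.8,0.8,0.8,0.8,0.8]}'
python3 - <<'E'
from h import *
st=bot.read_state();scoop_now(st)
for q in [(75,6,1,.2),(77,6,1,.1),(79,6,1,0)]: inC(*q,st)
E
```

```text
time_s: 6.9
tcp_pos: [560.7, -17.5, 147.7]
orientation: [-0.038, 0.771, 0.033, 0.635]
contact_force: [-0.1, 0.5, -0.8]
opening: 13.0
t 6.9 nose [667.872  -6.52   23.127] local [72.135  6.887  1.73 ] yaw 5.809899814880853 nd 0.5418935709525377 roll 0.0017604155745664196 F [-0.136  0.471 -0.844] open 13.00975924137447
tcp [553.5 -18.4 137. ] travel [ 1.19 -0.02 -0.51] |1.3| rot [ 0.3 -4.7 -0.1] |4.7|
tcp [544.6 -19.3 124.2] travel [ 2.62 -0.02 -1.14] |2.9| rot [  0.3 -10.4  -0.1] |10.4|
tcp [536.9 -20.  110.3] travel [ 4.13 -0.02 -1.63] |4.4| rot [  0.3 -16.2  -0.1] |16.2|
```

```bash
python3 -m inch '{"rot":[[0,-2.3,0],[0.1,-4.7,0],[0.2,-7.5,0],[0.2,-10.4,0],[0.3,-13.3,0],[0.3,-16.2,0],[0.3,-16.2,0],[0.3,-16.2,0]],"travel":[[0.6,0,-0.25],[1.2,0,-0.5],[1.9,0,-0.83],[2.6,0,-1.14],[3.35,0,-1.4],[4.1,0,-1.63],[4.1,0,-1.63],[4.1,0,-1.63]],"grip":[0.8,0.8,0.8,0.8,0.8,0.8,0.8,0.8]}'
python3 - <<'E'
from h import *
st=bot.read_state();scoop_now(st)
for q in [(82,6,2.5,-.05),(88,6,7.5,-.13),(95,6,13,-.2),(100,6,18,-.28),(101,6,23,-.36),(101,6,28,-.42)]: inC(*q,st)
p,d=imaging.get_image("side");cv2.imwrite("pics/s3.png",cv2.resize(p[170:260,310:430],(800,600),interpolation=cv2.INTER_CUBIC))
E
```

```text
time_s: 7.57
tcp_pos: [536.7, -20.0, 110.9]
orientation: [-0.032, 0.675, 0.035, 0.737]
contact_force: [0.4, 0.1, -1.5]
opening: 12.6
t 7.5667 nose [674.117  -6.77   21.223] local [78.609  6.04   1.481] yaw 5.463937871937219 nd 0.2604083589297135 roll 0.0012582817761765668 F [ 0.38   0.142 -1.49 ] open 12.602665791325208
tcp [535.9 -20.1 104. ] travel [ 0.69 -0.01 -0.14] |0.7| rot [-0.1 -2.9 -0.1] |2.9|
tcp [536.8 -20.   95.6] travel [ 1.53 -0.01 -0.12] |1.5| rot [-0.1 -7.5 -0.1] |7.5|
tcp [540.4 -19.7  88.6] travel [ 2.26 -0.01  0.17] |2.3| rot [ -0.1 -11.5  -0.1] |11.5|
tcp [542.1 -19.5  79.7] travel [ 3.16 -0.01  0.27] |3.2| rot [ -0.1 -16.1  -0.1] |16.1|
tcp [541.1 -19.6  71.5] travel [ 3.97 -0.01  0.09] |4.0| rot [ -0.1 -20.6  -0.1] |20.7|
tcp [540.5 -19.7  66.6] travel [ 4.45 -0.01 -0.  ] |4.4| rot [ -0.1 -24.1  -0.1] |24.1|
```

```bash
python3 -m inch '{"rot":[[0,-2.9,0],[0,-5,0],[0,-7.5,0],[0,-9.5,0],[0,-11.5,0],[0,-13.8,0],[0,-16.1,0],[0,-16.1,0]],"travel":[[0.69,0,-0.14],[1.1,0,-0.13],[1.5,0,-0.12],[1.9,0,0.05],[2.25,0,0.17],[2.65,0,0.22],[3.05,0,0.27],[3.05,0,0.27]],"grip":[0.8,0.8,0.8,0.8,0.8,0.8,0.8,0.8]}'
python3 - <<'E'
from h import *
st=bot.read_state();scoop_now(st)
for q in [(101,6,24,-.36),(101,6,30,-.42),(95,6,46,-.42)]: inC(*q,st)
out=[]
for n in("scene","side"):
    p,d=imaging.get_image(n)
    c=p[150:240,310:430] if n=="scene" else p[170:260,310:430]
    out.append(cv2.resize(c,(400,300),interpolation=cv2.INTER_CUBIC))
cv2.imwrite(f"pics/c3.png",np.hstack(out))
E
```

```text
time_s: 8.28
tcp_pos: [543.5, -19.9, 82.6]
orientation: [-0.027, 0.569, 0.039, 0.821]
contact_force: [-1.3, 0.4, -0.4]
opening: 13.1
t 8.2833 nose [699.829  -4.888  33.25 ] local [100.425   5.449  19.73 ] yaw 5.449197724680261 nd -0.011364489240665075 roll 0.0011331862694769538 F [-1.334  0.433 -0.39 ] open 13.117044402170357
tcp [541.3 -19.6  72.5] travel [ 0.87  0.05 -0.55] |1.0| rot [-0.1 -5.1 -0. ] |5.1|
tcp [541.  -19.6  68.6] travel [ 1.23  0.05 -0.72] |1.4| rot [-0.1 -8.5 -0. ] |8.5|
tcp [539.4 -19.8  85.6] travel [-0.42  0.05 -0.28] |0.5| rot [-0.1 -8.5 -0. ] |8.5|
```

View pics/c3.png

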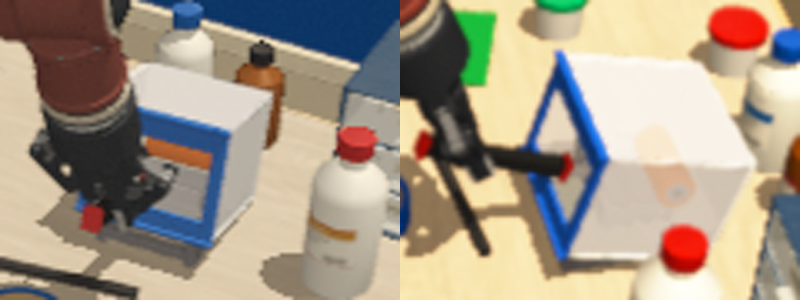

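The roller has risen onto the nose and ramp (scene crop (175,150), side crop (665,165)). Next I'll tilt further back so it rolls to the heel.

```bash
python3 -m inch '{"rot":[[0,-1.3,0],[0,-2.6,0],[0,-3.9,0],[0,-5.1,0],[0,-6.8,0],[0,-8.5,0],[0,-8.5,0],[0,-8.5,0]],"travel":[[0.2,0,-0.13],[0.4,0,-0.26],[0.6,0,-0.4],[0.85,0,-0.5],[1.05,0,-0.6],[1.23,0,-0.7],[1.23,0,-0.7],[1.23,0,-0.7]],"grip":[0.8,0.8,0.8,0.8,0.8,0.8,0.8,0.8]}'
python3 -m inch '{"rot":[[0,0,0],[0,0,0],[0,0,0],[0,0,0],[0,0,0],[0,0,0],[0,0,0],[0,0,0]],"travel":[[0,0,0],[0,0,0],[0,0,0],[0,0,0],[0,0,0],[0,0,0],[0,0,0],[0,0,0]],"grip":[0.8,0.8,0.8,0.8,0.8,0.8,0.8,0.8]}'
python3 - <<'E'
from h import *
st=bot.read_state();nose,Rs=scoop_now(st)
for q in [(98,6,42,-.40),(90,6,54,-.38),(60,6,54,-.38)]: inC(*q,st)
P=nose+Rs@(np.array([-12,0,19])-[33,0,0])
out=[]
for n in("scene","side"):
    p,d=imaging.get_image(n); m=mask(p,(4,90,90),(18,255,255)); v,u=np.indices(m.shape); m&=(u>330)&(u<420)&(v>170)&(v<245); m=big(m)
    print(n,"pred in-pan px",proj(*cam(n),P),"orange px",np.argwhere(m).mean(0)[::-1],m.sum())
    c=p[150:240,310:430] if n=="scene" else p[170:260,310:430]
    out.append(cv2.resize(c,(400,300),interpolation=cv2.INTER_CUBIC))
cv2.imwrite(f"pics/c4.png",np.hstack(out))
E
```

```text
time_s: 9.05
tcp_pos: [525.5, -19.9, 62.9]
orientation: [-0.036, 0.569, 0.045, 0.82]
contact_force: [-14.3, 4.6, 1.5]
opening: 13.2
time_s: 9.72
tcp_pos: [525.1, -18.8, 62.8]
orientation: [-0.036, 0.569, 0.046, 0.82]
contact_force: [-4.2, 3.1, -1.7]
opening: 13.4
t 9.7167 nose [681.034  -0.999  13.017] local [87.906 11.122 -4.536] yaw 6.648871084902968 nd -0.00861748897839005 roll -0.006772505190972923 F [-4.247  3.063 -1.67 ] open 13.357204737169972
tcp [541.8 -19.6  84.2] travel [-1.43 -0.28  2.29] |2.7| rot [ 1.2 -7.5 -0.1] |7.6|
tcp [537.7 -19.9 101.1] travel [-3.15 -0.28  2.5 ] |4.0| rot [ 1.2 -6.4 -0.1] |6.5|
tcp [508.9 -22.7 108.8] travel [-4.89 -0.23  0.05] |4.9| rot [ 1.2 -6.4 -0.1] |6.5|
scene pred in-pan px [354.8  211.03] orange px [357.224 201.701] 147
side pred in-pan px [364.953 226.861] orange px [343.605 233.753] 190
```

View pics/c4.png

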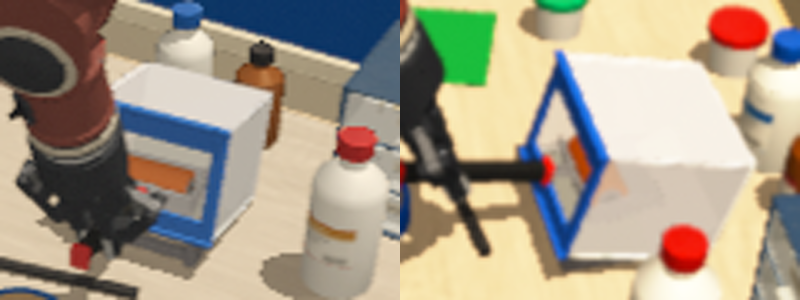

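The roller has now rolled back towards the heel (scene crop (160,175), side crop (580,155)). However, the tool turned less than asked and there was contact force, so I'll check the joints and whether the handle slipped in the grip.

```bash
python3 - <<'E'
from h import *
st=bot.read_state();print(st["joint_positions"],st["contact_force"],st["wrist_torque"],st["tcp_pos"],st["time_s"])
nose,Rs=scoop_now(st)
for n in("scene","side"):
    p,d=imaging.get_image(n);K,T=cam(n);W=world(K,T,d);h=hsv(p)
    reg=(d>0)&(W[...,0]>350)&(W[...,0]<660)&(abs(W[...,1])<120)&(W[...,2]>40)&(W[...,2]<290)
    red=reg&((h[...,0]<5)|(h[...,0]>173))&(h[...,1]>140)
    nn,l,s,c=cv2.connectedComponentsWithStats(red.astype(np.uint8))
    for i in range(1,nn):
        if s[i,4]>5:w=W[l==i];print(n,"red",s[i,4],c[i],w.mean(0))
    blk=reg&(h[...,2]<60)&(W[...,0]>540)
    print("blk",W[blk].mean(0) if blk.any() else None)
    o=mask(p,(4,90,90),(18,255,255));v,u=np.indices(o.shape);o&=(u>330)&(u<420)&(v>170)&(v<245);o=big(o);print(n,"orange",W[o].mean(0),W[o].min(0),W[o].max(0))
    for nm,q in(("collarF",[-54,0,37]),("tail",[-176,0,88.5]),("nL",[33,40,1]),("nR",[33,-40,1])):
        P=nose+Rs@(np.array(q)-[33,0,0]);print(n,nm,P,proj(K,T,P))
    cv2.imwrite(f"pics/{n}5.png",p)
E
```

```text
[ 0.348  0.654 -0.483  2.238  1.806  0.257 -0.073] [-4.623  1.832 -0.251] [0.51  1.522 0.405] [525.104 -18.847  62.809] 9.8167
t 9.8167 nose [681.045  -1.022  13.024] local [87.913 11.098 -4.528] yaw 6.6480253783784065 nd -0.008631120997065818 roll -0.006814173715230048 F [-4.623  1.832 -0.251] open 13.042861873508484
scene red 41 [333.854 226.073] [471.193 -26.832  96.543]
blk [562.542 -21.269  80.256]
scene orange [629.979 -16.378  76.094] [483.726 -62.155  43.199] [685.667  41.284 200.169]
scene collarF [594.287 -10.88   49.271] [349.854 214.142]
scene tail [472.63  -24.706  99.715] [333.46 224.66]
scene nL [676.407  38.714  13.751] [348.465 204.637]
scene nR [685.664 -40.747  14.296] [371.366 210.612]
side red 24 [353.667 220.792] [599.795 -15.916  69.668]
side red 29 [309.103 221.483] [473.81  -32.186  96.862]
blk [568.208 -19.192  75.315]
side orange [573.373  -7.988  13.354] [ 437.694 -800.201   -3.834] [600.032  44.271 843.881]
side collarF [594.287 -10.88   49.271] [351.175 224.862]
side tail [472.63  -24.706  99.715] [308.42  218.857]
side nL [676.407  38.714  13.751] [374.976 219.525]
side nR [685.664 -40.747  14.296] [383.782 238.211]
```

```bash
sed -i 's/A0=.348/A0=.17/' h.py; python3 - <<'E'
from h import *
st=bot.read_state();nose,Rs=scoop_now(st)
for q in [(-33,0,0),(-12,0,36)]:
    P=nose+Rs@(np.array(q)-[33,0,0]); print(q,scoopR(CY,SL).T@(P-CO))
for q in [(80,7,30,-.44),(80,6,52,-.44),(80,6,57,-.42),(50,6,57,-.40),(20,6,57,-.38),(-20,6,57,-.36)]: inC(*q,st)
E
```

```text
t 9.9167 nose [690.348   0.27   43.051] local [89.262 11.492 26.902] yaw 6.716354218457049 nd -0.1866233060275529 roll -0.006766630012371319 F [-4.781  2.19  -1.699] open 12.978327004505637
(-33, 0, 0) [29.75  10.115 -1.601]
(-12, 0, 36) [33.134 10.66  39.935]
tcp [517.2 -20.9  69.3] travel [-0.89 -0.12 -0.53] |1.0| rot [ 1.2  0.4 -0. ] |1.3|
tcp [522.9 -21.4  90.5] travel [-2.68 -0.24  0.74] |2.8| rot [ 1.2  0.4 -0. ] |1.3|
tcp [524.7 -21.2  98.7] travel [-3.39 -0.25  1.19] |3.6| rot [ 1.2  1.5 -0. ] |1.9|
tcp [496.3 -23.9 109.7] travel [-5.41 -0.2  -1.1 ] |5.5| rot [ 1.2  2.7 -0. ] |2.9|
tcp [468.1 -26.7 120.7] travel [-7.44 -0.16 -3.37] |8.2| rot [1.2 3.8 0. ] |4.0|
tcp [430.2 -30.3 134.3] travel [-10.04  -0.09  -6.46] |11.9| rot [1.2 5.  0. ] |5.1|
```

```bash
python3 -m inch '{"rot":[[0,0,0],[0.2,0,0],[0.4,0,0],[0.6,0.2,0],[0.8,0.4,0],[1,0.5,0],[1.2,0.5,0],[1.2,0.5,0]],"travel":[[-0.4,0,-0.1],[-0.8,-0.1,-0.3],[-1.2,-0.1,-0.2],[-1.6,-0.1,0],[-2,-0.2,0.3],[-2.4,-0.2,0.6],[-2.7,-0.2,0.75],[-2.7,-0.2,0.75]],"grip":[0.8,0.8,0.8,0.8,0.8,0.8,0.8,0.8]}'
python3 - <<'E'
from h import *
st=bot.read_state();nose,Rs=scoop_now(st);print(st["joint_positions"])
for q in [(80,6,57,-.42),(50,6,57,-.40),(20,6,57,-.38),(-20,6,57,-.36)]: inC(*q,st)
out=[]
for n in("scene","side"):
    p,d=imaging.get_image(n);K,T=cam(n);W=world(K,T,d);h=hsv(p)
    reg=(d>0)&(W[...,0]>350)&(W[...,0]<660)&(abs(W[...,1])<120)&(W[...,2]>40)&(W[...,2]<290)
    red=reg&((h[...,0]<5)|(h[...,0]>173))&(h[...,1]>140)
    nn,l,s,c=cv2.connectedComponentsWithStats(red.astype(np.uint8))
    for i in range(1,nn):
        if s[i,4]>5:w=W[l==i];print(n,"red",s[i,4],c[i],w.mean(0))
    for nm,q in(("collarF",[-54,0,37]),("tail",[-176,0,88.5])):
        P=nose+Rs@(np.array(q)-[33,0,0]);print(n,nm,P,proj(K,T,P))
    c=p[150:240,310:430] if n=="scene" else p[170:260,310:430]
    out.append(cv2.resize(c,(400,300),interpolation=cv2.INTER_CUBIC))
cv2.imwrite(f"pics/c5.png",np.hstack(out))
E
```

```text
time_s: 10.58
tcp_pos: [524.9, -22.1, 92.5]
orientation: [-0.028, 0.572, 0.038, 0.819]
contact_force: [0.3, -0.0, -1.1]
opening: 12.9
t 10.5833 nose [690.431  -6.605  71.962] local [81.273  4.641 54.694] yaw 5.391696892513829 nd -0.18200707948825587 roll -0.0021852672364329226 F [ 0.309 -0.042 -1.07 ] open 12.86956054092262
[ 0.281  0.568 -0.369  2.217  1.387  0.167  0.311]
tcp [524.7 -21.2  98.7] travel [-0.59  0.09  0.2 ] |0.6| rot [-0.1  1.3  0.2] |1.3|
tcp [496.3 -23.9 109.7] travel [-2.6   0.08 -2.09] |3.3| rot [-0.1  2.4  0.2] |2.4|
tcp [468.1 -26.7 120.7] travel [-4.62  0.07 -4.38] |6.4| rot [-0.1  3.6  0.2] |3.6|
tcp [430.2 -30.3 134.3] travel [-7.2   0.06 -7.48] |10.4| rot [-0.1  4.7  0.2] |4.7|
scene red 44 [334.614 218.25 ] [471.12  -29.201 125.431]
scene collarF [598.572 -15.192  92.603] [352.179 202.509]
scene tail [469.827 -27.228 121.17 ] [333.746 219.488]
side red 24 [308.833 214.125] [473.9   -33.859 125.716]
side red 24 [354.167 214.208] [599.106 -20.848  99.709]
side collarF [598.572 -15.192  92.603] [353.533 214.705]
side tail [469.827 -27.228 121.17 ] [307.178 213.802]
```

View pics/c5.png

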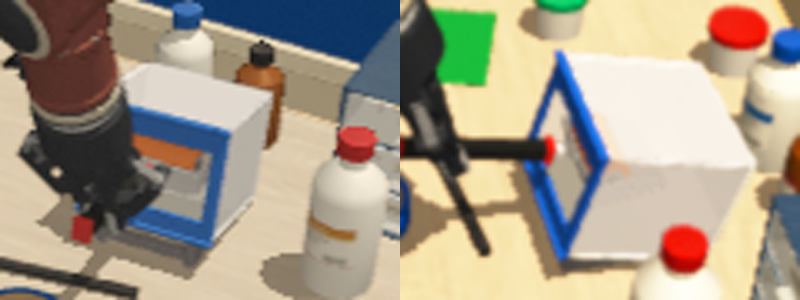

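The roller lies in the lifted scoop (scene crop (165,160), side crop (580,145)), and the contact forces are near zero. Next I'll draw it out slowly, nose slightly up. That is 11 pictures viewed, so I'll check numerically from here.

```bash
python3 -m inch '{"rot":[[0,0,0],[0,0,0],[0,0.3,0],[0,0.6,0],[0,0.9,0],[0,1.2,0.1],[0,1.4,0.1],[0,1.4,0.1]],"travel":[[-0.2,0,-0.1],[-0.5,0,-0.4],[-0.95,0,-0.75],[-1.45,0,-1.15],[-1.95,0,-1.55],[-2.35,0.05,-1.9],[-2.55,0.05,-2.05],[-2.6,0.05,-2.1]],"grip":[0.8,0.8,0.8,0.8,0.8,0.8,0.8,0.8]}'
cat > st.py <<'E'
from h import *
def rep():
    st=bot.read_state();nose,Rs=scoop_now(st);print("j",st["joint_positions"])
    P=nose+Rs@(np.array([-12,0,19])-[33,0,0])
    for n in("scene","side"):
        p,d=imaging.get_image(n);K,T=cam(n);W=world(K,T,d);h=hsv(p)
        m=mask(p,(5,130,90),(17,255,255))&(np.linalg.norm(W-P,axis=2)<70)
        if m.sum()>5: m=big(m);w=W[m];print(n,"roller exp",P,"seen",m.sum(),w.mean(0),w.min(0),w.max(0))
        else: print(n,"no roller; exp",P)
        red=(np.linalg.norm(W-P,axis=2)<300)&((h[...,0]<5)|(h[...,0]>173))&(h[...,1]>140)&(W[...,2]<200)&(W[...,0]<640)
        nn,l,s,c=cv2.connectedComponentsWithStats(red.astype(np.uint8))
        for i in range(1,nn):
            if s[i,4]>8:print("  red",s[i,4],W[l==i].mean(0))
        cv2.imwrite(f"pics/{n}_{st['time_s']:.2f}.png",p)
    return st
E
python3 - <<'E'
from st import *
st=rep()
for q in [(20,5,56,-.38),(-20,5,57,-.36),(-50,5,57,-.36),(-90,5,62,-.36)]: inC(*q,st)
E
```

```text
time_s: 11.35
tcp_pos: [494.8, -24.5, 108.8]
orientation: [-0.027, 0.583, 0.038, 0.811]
contact_force: [-0.1, 0.3, -1.4]
opening: 13.3
t 11.35 nose [659.727  -8.817  83.807] local [48.487  5.381 58.229] yaw 5.414130254518588 nd -0.15509549102406608 roll 0.00019609312447150612 F [-0.069  0.285 -1.408] open 13.33521907024854
j [ 0.38   0.525 -0.494  2.255  1.211  0.229  0.483]
scene roller exp [612.544 -13.293  95.628] seen 121 [609.982 -20.999 111.393] [597.    -51.568 103.272] [622.839  15.808 116.604]
  red 46 [441.757 -31.389 143.84 ]
side roller exp [612.544 -13.293  95.628] seen 167 [608.98  -20.803 110.6  ] [596.728 -51.881  91.7  ] [623.916  18.811 116.799]
  red 26 [445.657 -35.86  144.462]
  red 21 [570.475 -20.808 109.736]
tcp [467.9 -27.7 119.8] travel [-1.91 -0.07 -2.22] |2.9| rot [-0.1  2.   0. ] |2.0|
tcp [430.3 -31.3 134.3] travel [-4.49 -0.07 -5.33] |7.0| rot [-0.1  3.2  0. ] |3.2|
tcp [401.5 -34.1 142. ] travel [-6.15 -0.08 -7.83] |10.0| rot [-0.1  3.2  0. ] |3.2|
tcp [364.3 -37.7 157.1] travel [ -8.77  -0.08 -10.89] |14.0| rot [-0.1  3.2  0. ] |3.2|
```

```bash
python3 - <<'E'
from h import *
st=bot.read_state()
for q in [(20,5,53,-.37),(-18,5,51,-.36)]: inC(*q,st)
E
python3 -m inch '{"rot":[[0,0.2,0],[0,0.5,0],[0,0.9,0],[0,1.2,0],[0,1.6,0],[0,1.9,0],[0,2,0],[0,2,0]],"travel":[[-0.1,0,-0.15],[-0.3,0,-0.4],[-0.55,-0.05,-0.75],[-0.85,-0.05,-1.15],[-1.2,-0.07,-1.6],[-1.45,-0.07,-1.95],[-1.6,-0.07,-2.15],[-1.65,-0.07,-2.25]],"grip":[0.8,0.8,0.8,0.8,0.8,0.8,0.8,0.8]}'
python3 - <<'E'
from st import *
st=bot.read_state();scoop_now(st);print(st["joint_positions"])
for q in [(-10,5,52,-.37),(-20,5,51,-.36)]: inC(*q,st)
E
```

```text
tcp [467.4 -27.7 118.5] travel [-1.83 -0.08 -2.33] |3.0| rot [-0.1  2.6  0. ] |2.6|
tcp [430.7 -31.3 128. ] travel [-3.9  -0.08 -5.53] |6.8| rot [-0.1  3.2  0. ] |3.2|
time_s: 12.12
tcp_pos: [468.4, -27.7, 117.3]
orientation: [-0.028, 0.597, 0.038, 0.801]
contact_force: [0.5, 0.5, -0.7]
opening: 12.9
t 12.1167 nose [632.355 -12.162  86.642] local [21.119  4.676 53.883] yaw 5.41141240430848 nd -0.12055520242871731 roll 0.0002605780232925548 F [ 0.468  0.477 -0.722] open 12.882758583170167
[ 0.461  0.5   -0.592  2.283  1.096  0.285  0.592]
tcp [438.3 -30.5 125.3] travel [-1.62  0.   -2.67] |3.1| rot [-0.1  0.6  0. ] |0.6|
tcp [428.8 -31.4 128.5] travel [-2.21  0.   -3.49] |4.1| rot [-0.1  1.2  0. ] |1.2|
```

```bash
python3 -m inch '{"rot":[[0,0,0],[0,0,0],[0,0.1,0],[0,0.2,0],[0,0.3,0],[0,0.5,0],[0,0.5,0],[0,0.5,0]],"travel":[[-0.12,0,-0.2],[-0.35,0,-0.55],[-0.7,0,-1.1],[-1.1,0,-1.75],[-1.55,0,-2.45],[-1.9,0,-3.05],[-2.15,0,-3.4],[-2.2,0,-3.5]],"grip":[0.8,0.8,0.8,0.8,0.8,0.8,0.8,0.8]}'
python3 - <<'E'
from st import *
st=rep()
for q in [(-35,5,51,-.36),(-50,5,55,-.36)]: inC(*q,st)
E
```

```text
time_s: 12.78
tcp_pos: [427.7, -31.7, 128.6]
orientation: [-0.028, 0.6, 0.038, 0.798]
contact_force: [-0.3, -0.4, -1.3]
opening: 12.9
t 12.7833 nose [591.383 -16.273  96.38 ] local [-21.178   4.51   52.707] yaw 5.4024783132618435 nd -0.11135414234798179 roll -0.00023851824698428893 F [-0.276 -0.418 -1.293] open 12.881160707863636
j [ 0.511  0.436 -0.623  2.361  1.07   0.265  0.613]
scene roller exp [544.758 -20.678 110.262] seen 129 [542.438 -28.058 126.34 ] [531.017 -57.274 119.039] [556.086  10.588 131.6  ]
  red 57 [383.244 -33.762 156.835]
side roller exp [544.758 -20.678 110.262] seen 216 [546.033 -28.276 124.904] [529.489 -59.732 110.571] [565.698  12.537 132.611]
  red 24 [381.102 -43.479 166.872]
  red 25 [504.857 -18.026 115.733]
tcp [414.4 -32.8 132.4] travel [-0.73  0.02 -1.18] |1.4| rot [-0.1  0.7  0. ] |0.7|
tcp [400.9 -34.1 140.1] travel [-1.85  0.01 -2.26] |2.9| rot [-0.1  0.7  0. ] |0.7|
```

```bash
python3 - <<'E'
from h import *
st=bot.read_state()
for n,px in (("scene",(412,236)),("side",(390,288))): print(n,"bottle base~",ray(*cam(n),*px,0))
for nose in [(588,-25,150),(560,-80,152),(510,-190,152)]: sg(nose,6,-.12,st)
E
```

```text
scene bottle base~ [ 652.935 -195.254   -0.   ]
side bottle base~ [ 667.097 -202.529    0.   ]
tcp [424.2 -42.2 180.8] travel [-5.17 -1.02  0.93] |5.3| rot [-0.6 -0.4  0.2] |0.7|
tcp [396.2 -97.2 182.8] travel [-6.28 -6.23 -2.19] |9.1| rot [-0.6 -0.4  0.2] |0.7|
tcp [ 346.2 -207.2  182.8] travel [ -7.95 -16.71  -7.96] |20.1| rot [-0.6 -0.4  0.2] |0.7|
```

```bash
python3 -m inch '{"rot":[[0,0,0],[0,0,0],[0,0,0],[0,0,0],[-0.2,0,0],[-0.4,-0.2,0],[-0.6,-0.4,0.2],[-0.6,-0.4,0.2]],"travel":[[-0.2,0,0],[-0.7,0,0.1],[-1.5,-0.2,0.2],[-2.5,-0.4,0.4],[-3.6,-0.6,0.6],[-4.5,-0.8,0.8],[-5,-1,0.9],[-5.2,-1,0.9]],"grip":[0.8,0.8,0.8,0.8,0.8,0.8,0.8,0.8]}'
python3 - <<'E'
from h import *
st=bot.read_state();scoop_now(st);print(st["joint_positions"])
for nose in [(560,-80,152),(510,-190,152)]: sg(nose,6,-.12,st)
E
```

```text
time_s: 13.55
tcp_pos: [424.3, -42.7, 181.7]
orientation: [-0.031, 0.597, 0.042, 0.801]
contact_force: [-0.8, 0.1, -2.3]
opening: 13.2
t 13.55 nose [588.073 -25.632 150.989] local [-39.268  -4.488 104.403] yaw 5.945747268267802 nd -0.12032842266290832 roll 0.0003256593832183091 F [-0.757  0.066 -2.321] open 13.196342865989164
[ 0.803  0.374 -0.937  2.297  0.759  0.42   0.949]
tcp [396.2 -97.2 182.8] travel [-1.06 -5.13 -3.18] |6.1| rot [-0.1  0.  -0. ] |0.1|
tcp [ 346.2 -207.2  182.8] travel [ -2.82 -15.55  -9.04] |18.2| rot [-0.1  0.  -0. ] |0.1|
```

```bash
python3 -m inch '{"rot":[[0,0,0],[0,0,0],[0,0,0],[0,0,0],[0,0,0],[0,0,0],[0,0,0],[0,0,0]],"travel":[[-0.1,-0.3,-0.2],[-0.2,-1,-0.6],[-0.4,-2.1,-1.2],[-0.6,-3.3,-2],[-0.8,-4.6,-2.8],[-1,-5.7,-3.4],[-1.1,-6.4,-3.8],[-1.1,-6.6,-3.9]],"grip":[0.8,0.8,0.8,0.8,0.8,0.8,0.8,0.8]}'
python3 - <<'E'
from st import *
st=rep()
for nose in [(510,-190,152),(487,-220,100)]: sg(nose,7,-.12,st)
E
```

```text
time_s: 14.22
tcp_pos: [389.6, -114.1, 180.3]
orientation: [-0.03, 0.598, 0.041, 0.8]
contact_force: [0.5, 0.6, -1.7]
opening: 12.8
t 14.2167 nose [553.306 -97.5   149.19 ] local [-78.906 -72.693  91.996] yaw 5.772563016169876 nd -0.11788209308099942 roll 0.0004851362400817019 F [ 0.515  0.63  -1.707] open 12.815421922051378
j [ 1.109  0.387 -1.042  2.329  0.708  0.409  1.193]
scene roller exp [ 506.623 -102.229  162.765] seen 118 [ 505.588 -116.098  178.832] [ 495.234 -138.256  171.771] [520.806 -85.655 183.683]
side roller exp [ 506.623 -102.229  162.765] seen 285 [ 508.369 -108.824  177.447] [ 491.756 -140.222  153.515] [528.151 -57.787 184.623]
  red 30 [ 464.987 -112.782  181.921]
tcp [ 346.6 -210.1  182.8] travel [-1.73 -9.12 -4.96] |10.5| rot [-1.2 -0.1  0.3] |1.2|
tcp [ 323.6 -240.1  130.8] travel [  2.52 -11.87  -8.92] |15.1| rot [-1.2 -0.1  0.3] |1.2|
```

```bash
python3 -m inch '{"rot":[[0,0,0],[0,0,0],[-0.2,0,0],[-0.4,0,0],[-0.6,0,0],[-0.8,0,0.2],[-1.2,0,0.3],[-1.2,0,0.3]],"travel":[[-0.1,-0.5,-0.3],[-0.3,-1.5,-0.8],[-0.5,-3,-1.6],[-0.8,-4.6,-2.5],[-1.1,-6.2,-3.4],[-1.4,-7.8,-4.2],[-1.6,-8.8,-4.8],[-1.7,-9.1,-5]],"grip":[0.8,0.8,0.8,0.8,0.8,0.8,0.8,0.8]}'
python3 - <<'E'
from st import *
st=rep()
for nose in [(490,-220,100),(490,-220,70)]: sg(nose,8,-.12,st)
E
```

```text
time_s: 14.98
tcp_pos: [346.6, -210.6, 182.3]
orientation: [-0.036, 0.597, 0.049, 0.8]
contact_force: [-0.6, 0.5, -2.0]
opening: 13.1
t 14.9833 nose [ 509.987 -190.649  151.326] local [-129.753 -161.261   80.68 ] yaw 6.940891467836278 nd -0.11891733034709913 roll 0.0004755492583961478 F [-0.565  0.515 -1.979] open 13.099598991194737
j [ 1.504  0.476 -1.197  2.292  0.67   0.489  1.527]
scene roller exp [ 463.396 -196.33   164.853] seen 103 [ 463.199 -217.338  180.154] [ 452.682 -232.292  172.267] [ 477.63  -196.067  185.067]
side roller exp [ 463.396 -196.33   164.853] seen 362 [ 465.357 -202.086  179.385] [ 448.015 -234.448  154.802] [ 485.34  -152.986  185.689]
  red 37 [ 422.225 -206.46   185.497]
tcp [ 326.9 -242.9  130.8] travel [ 4.27 -2.98 -3.71] |6.4| rot [-1.  -0.1  0.3] |1.1|
tcp [ 326.9 -242.9  100.8] travel [ 7.14 -2.98 -4.56] |9.0| rot [-1.  -0.1  0.3] |1.1|
```

```bash
python3 -m inch '{"rot":[[0,0,0],[-0.2,0,0],[-0.4,0,0],[-0.6,0,0],[-0.8,0,0],[-1,0,0.2],[-1,0,0.3],[-1,0,0.3]],"travel":[[0.2,-0.1,-0.2],[0.7,-0.5,-0.6],[1.4,-1,-1.2],[2.2,-1.5,-1.9],[3,-2.1,-2.6],[3.7,-2.6,-3.2],[4.1,-2.9,-3.6],[4.2,-3,-3.7]],"grip":[0.8,0.8,0.8,0.8,0.8,0.8,0.8,0.8]}'
python3 - <<'E'
from st import *
st=bot.read_state();scoop_now(st);print(st["joint_positions"])
for nose in [(487,-220,70),(487,-220,30)]: sg(nose,8,-.10,st)
sg((500,-222,30),5,0,st)
E
```

```text
time_s: 15.75
tcp_pos: [327.1, -241.5, 130.8]
orientation: [-0.042, 0.597, 0.057, 0.799]
contact_force: [0.2, -0.0, -1.7]
opening: 12.9
t 15.75 nose [ 490.067 -218.195   99.758] local [-138.21  -186.77    25.069] yaw 8.104979095330084 nd -0.11830481205786887 roll 0.0016244706912036933 F [ 0.176 -0.032 -1.746] open 12.893525441842383
[ 1.45   0.553 -1.007  2.341  0.849  0.366  1.5  ]
tcp [ 324.6 -242.8  104.1] travel [ 2.49 -0.1  -1.02] |2.7| rot [ 0.1  1.  -0.1] |1.1|
tcp [ 324.6 -242.8   64.1] travel [ 6.32 -0.11 -2.16] |6.7| rot [ 0.1  1.  -0.1] |1.1|
tcp [ 340.8 -235.9   80.3] travel [ 5.25  0.35 -0.06] |5.3| rot [ 3.   6.8 -0.8] |7.5|
```

```bash
python3 -m inch '{"rot":[[0,0.2,0],[0,0.4,0],[0,0.7,0],[0,1,0],[0,1,0],[0,1,0],[0,1,0],[0,1,0]],"travel":[[0.2,0,-0.1],[0.6,0,-0.3],[1.2,0,-0.5],[2,-0.1,-0.8],[2.8,-0.1,-1.1],[3.4,-0.1,-1.3],[3.8,-0.1,-1.4],[3.9,-0.1,-1.4]],"grip":[0.8,0.8,0.8,0.8,0.8,0.8,0.8,0.8]}'
python3 - <<'E'
from st import *
st=rep()
for nose,nd in [((487,-220,35),-.06),((487,-220,20),-.0),((487,-220,16),.12),((485,-220,16),.25)]: sg(nose,8,nd,st)
E
```

```text
time_s: 16.42
tcp_pos: [325.2, -242.2, 89.2]
orientation: [-0.043, 0.604, 0.057, 0.794]
contact_force: [-0.0, -0.3, -1.0]
opening: 13.0
t 16.4167 nose [ 487.593 -218.738   55.239] local [-129.195 -187.074  -18.599] yaw 8.189845658292729 nd -0.10064573349172737 roll 0.001658767943475847 F [-0.011 -0.343 -0.998] open 12.992622996984847
j [ 1.263  0.58  -0.75   2.381  1.044  0.222  1.339]
scene roller exp [ 441.392 -225.419   69.622] seen 77 [ 441.954 -249.006   84.77 ] [ 429.95  -260.355   77.278] [ 455.759 -235.352   89.918]
  red 70 [ 274.065 -250.255  127.021]
side roller exp [ 441.392 -225.419   69.622] seen 341 [ 443.983 -232.502   84.069] [ 425.419 -264.707   65.962] [ 464.705 -191.25    91.324]
  red 48 [ 278.748 -254.811  128.755]
  red 23 [ 400.954 -237.939   92.535]
tcp [ 326.1 -242.6   75.6] travel [ 1.33 -0.06 -0.29] |1.4| rot [ 0.2  2.3 -0.1] |2.3|
tcp [ 328.8 -242.2   70.3] travel [ 1.92 -0.06 -0.17] |1.9| rot [ 0.2  5.8 -0.1] |5.8|
tcp [ 335.9 -241.2   85. ] travel [ 0.69 -0.06  0.91] |1.1| rot [ 0.2 12.6 -0.1] |12.6|
tcp [ 344.  -239.8  104.2] travel [-0.94 -0.03  2.22] |2.4| rot [ 0.2 20.1 -0.1] |20.1|
```

```bash
python3 -m inch '{"rot":[[0,0.5,0],[0,1,0],[0,1.5,0],[0,2,0],[0,2.5,0],[0,3,0],[0,3.4,0],[0,3.4,0]],"travel":[[0.2,0,0],[0.5,0,-0.1],[0.9,0,-0.2],[1.3,0,-0.3],[1.7,0,-0.4],[2,0,-0.45],[2.2,0,-0.45],[2.3,0,-0.45]],"grip":[0.8,0.8,0.8,0.8,0.8,0.8,0.8,0.8]}'
python3 - <<'E'
from st import *
st=bot.read_state();scoop_now(st);print(st["joint_positions"])
for nose,nd in [((487,-219,15),-.02),((487,-219,14),.06),((487,-219,14),.12),((487,-219,14),.2),((487,-219,15),.35)]: sg(nose,8,nd,st)
E
```

```text
time_s: 17.18
tcp_pos: [327.8, -241.9, 66.0]
orientation: [-0.045, 0.627, 0.056, 0.776]
contact_force: [-0.0, -0.7, -1.4]
opening: 13.5
t 17.1833 nose [ 487.85  -218.654   22.412] local [-120.501 -187.015  -50.256] yaw 8.229967431615592 nd -0.04179749161566875 roll 0.001500736195406123 F [-0.045 -0.667 -1.406] open 13.485317717142966
[ 1.14   0.611 -0.638  2.368  1.106  0.226  1.256]
tcp [ 327.8 -241.4   62.1] travel [ 0.38  0.05 -0.07] |0.4| rot [ 0.2  1.2 -0.1] |1.3|
tcp [ 332.  -240.8   73.8] travel [-0.67  0.05  0.59] |0.9| rot [ 0.2  5.8 -0.1] |5.8|
tcp [ 335.9 -240.2   83. ] travel [-1.5   0.05  1.16] |1.9| rot [ 0.2  9.3 -0.1] |9.3|
tcp [ 341.8 -239.4   95. ] travel [-2.54  0.05  2.  ] |3.2| rot [ 0.2 13.9 -0.1] |13.9|
tcp [ 355.4 -237.5  117. ] travel [-4.4   0.05  3.81] |5.8| rot [ 0.2 22.4 -0.1] |22.4|
```

```bash
python3 -m inch '{"rot":[[0,0.6,0],[0,1.2,0],[0,2.3,0],[0,3.5,0],[0,4.6,0],[0,5.8,0],[0,7,0],[0,8,0]],"travel":[[0.2,0,0],[0.38,0.05,-0.07],[0.1,0.05,0.1],[-0.15,0.05,0.25],[-0.4,0.05,0.4],[-0.67,0.05,0.6],[-0.95,0.05,0.8],[-1.2,0.05,0.95]],"grip":[0.8,0.8,0.8,0.8,0.8,0.8,0.8,0.8]}'
python3 -m inch '{"rot":[[0,0,0],[0,0,0],[0,0,0],[0,0,0],[0,0,0],[0,0,0],[0,0,0],[0,0,0]],"travel":[[0,0,0],[0,0,0],[0,0,0],[0,0,0],[0,0,0],[0,0,0],[0,0,0],[0,0,0]],"grip":[0.8,0.8,0.8,0.8,0.8,0.8,0.8,0.8]}'
python3 - <<'E'
from st import *
st=rep()
for nose,nd in [((487,-219,14),.15),((487,-219,14),.2),((487,-219,15),.35)]: sg(nose,8,nd,st)
E
```

```text
time_s: 17.85
tcp_pos: [334.7, -240.3, 79.9]
orientation: [-0.048, 0.68, 0.053, 0.73]
contact_force: [0.1, -0.2, -1.2]
opening: 13.3
time_s: 18.52
tcp_pos: [334.7, -240.3, 79.9]
orientation: [-0.048, 0.68, 0.053, 0.73]
contact_force: [-0.3, -0.1, 0.1]
opening: 13.0
t 18.5167 nose [ 487.178 -218.158   14.136] local [-118.973 -186.458  -58.413] yaw 8.235391948976563 nd 0.09842647409867451 roll 0.0018615004776196833 F [-0.336 -0.084  0.074] open 13.012966576349326
j [ 1.143  0.629 -0.788  2.267  0.888  0.508  1.379]
scene roller exp [ 444.711 -224.341   37.466] seen 70 [ 504.425 -237.746   32.796] [ 497.742 -248.302   14.903] [ 513.707 -223.626   42.415]
  red 73 [ 292.41  -246.6    125.345]
side roller exp [ 444.711 -224.341   37.466] seen 138 [ 505.458 -223.696   36.201] [ 498.908 -251.348   15.552] [ 513.639 -184.066   43.59 ]
  red 55 [ 295.589 -251.764  126.858]
  red 21 [ 408.616 -236.264   67.418]
tcp [ 338.  -239.9   87.6] travel [-0.75 -0.01  0.38] |0.8| rot [ 0.2  3.  -0.1] |3.0|
tcp [ 341.8 -239.4   95. ] travel [-1.46 -0.01  0.82] |1.7| rot [ 0.2  5.8 -0.1] |5.8|
tcp [ 355.4 -237.5  117. ] travel [-3.56 -0.01  2.35] |4.3| rot [ 0.2 14.4 -0.1] |14.4|
```

```bash
python3 - <<'E'
from h import *
st=bot.read_state()
for nose in [(479,-219.3,15),(479,-219.3,35),(480,-219,70),(480,-219,130)]: sg(nose,8.2,.1,st)
E
```

```text
tcp [ 326.6 -241.3   81. ] travel [-0.17  0.02 -0.81] |0.8| rot [ 0.   0.1 -0.1] |0.1|
tcp [ 326.6 -241.3  101. ] travel [-2.16  0.03 -0.66] |2.3| rot [ 0.   0.1 -0.1] |0.1|
tcp [ 327.6 -241.   136. ] travel [-5.65  0.05 -0.31] |5.7| rot [ 0.   0.1 -0.1] |0.1|
tcp [ 327.6 -241.   196. ] travel [-11.63   0.06   0.12] |11.6| rot [ 0.   0.1 -0.1] |0.1|
```

```bash
python3 -m inch '{"rot":[[0,0,0],[0,0,0],[0,0,0],[0,0,0],[0,0,0],[0,0,0],[0,0,0],[0,0,0]],"travel":[[0,0,-0.4],[-0.1,0,-0.8],[-1,0,-0.8],[-2.2,0,-0.7],[-4,0,-0.5],[-6,0,-0.3],[-8.5,0,-0.1],[-11.5,0,0.1]],"grip":[0.8,0.8,0.8,0.8,0.8,0.8,0.8,0.8]}'
python3 - <<'E'
from st import *
imaging.get_image("wrist");imaging.get_image("wrist")
p,d=imaging.get_image("scene");K,T=cam("scene");W=world(K,T,d)
m=mask(p,(5,130,90),(17,255,255))&(np.linalg.norm(W-[500,-224,25],axis=2)<90);m=big(m);print("roller",m.sum(),W[m].mean(0),cv2.minAreaRect(W[m][:,:2].astype(np.float32)),W[m].max(0))
p2,d=imaging.get_image("side");K,T=cam("side");W=world(K,T,d)
m=mask(p2,(5,130,90),(17,255,255))&(np.linalg.norm(W-[500,-224,25],axis=2)<90);m=big(m);print("roller",m.sum(),W[m].mean(0),cv2.minAreaRect(W[m][:,:2].astype(np.float32)),W[m].max(0))
st=bot.read_state();scoop_now(st);print(st["joint_positions"])
# goal over mat: original scoop pose, level
f,_=yawv(-14.2); mat=np.array([465.6,265,3.]); nose=mat+f*(75+33)
print(nose)
for nz in [(400,-60,190,0),(nose[0],nose[1],103,-14.2),(nose[0],nose[1],3,-14.2)]: sg(nz[:3],nz[3],0,st)
E
```

```text
time_s: 19.28
tcp_pos: [326.0, -241.0, 194.8]
orientation: [-0.048, 0.681, 0.054, 0.729]
contact_force: [-0.1, -1.3, -1.1]
opening: 13.4
roller 217 [ 508.068 -225.748   33.847] ((521.9146118164062, -223.11520385742188), (51.58588409423828, 48.69173049926758), 89.7884521484375) [ 546.301 -197.233   44.531]
roller 339 [ 514.377 -221.559   36.737] ((517.7269287109375, -218.62115478515625), (36.94963073730469, 76.16937255859375), 0.959073007106781) [ 536.268 -180.777   47.456]
t 19.4833 nose [ 479.245 -220.074  128.778] local [-156.254 -187.604   50.299] yaw 8.166585117568541 nd 0.09920374673446083 roll 0.0005560004551239437 F [-0.311  1.247 -0.226] open 12.819975003146878
[ 1.41   0.464 -1.099  2.143  0.545  0.786  1.692]
[570.3   238.507   3.   ]
tcp [240.2 -60.  240.3] travel [-4.97 19.25 -5.65] |20.7| rot [ 8.1 -5.7 -1. ] |9.9|
tcp [415.4 277.7 153.3] travel [ 5.3  50.18 15.82] |52.9| rot [22.2 -5.6 -2.7] |23.1|
tcp [415.4 277.7  53.3] travel [15.27 50.18 15.11] |54.6| rot [22.2 -5.6 -2.7] |23.1|
```

```bash
python3 - <<'E'
from h import *
st=bot.read_state()
sg((530,-110,180),5,0.1,st);sg((570,0,190),0,0.1,st)
E
```

```text
tcp [ 376.6 -123.4  246. ] travel [-4.65 11.03  6.96] |13.8| rot [ 3.2  0.  -0.3] |3.2|
tcp [416.   0. 256.] travel [-5.24 22.69 12.67] |26.5| rot [ 8.1  0.  -0.6] |8.2|
```

```bash
python3 -m inch '{"rot":[[0.5,0,0],[1,0,0],[2,0,0],[3,0,0],[4,0,0],[5.5,0,-0.3],[7,0,-0.5],[8,0,-0.6]],"travel":[[-1.2,1.5,1],[-2.6,4,2.5],[-4,7.5,4.7],[-4.7,11,7],[-5,14.5,8.8],[-5.1,18,10.5],[-5.2,21,12],[-5.2,22.7,12.7]],"grip":[0.8,0.8,0.8,0.8,0.8,0.8,0.8,0.8]}'
python3 - <<'E'
from st import *
st=bot.read_state();scoop_now(st);print(st["joint_positions"])
sg((570,130,180),-8,0,st);sg((570.3,238.5,110),-14.2,0,st)
E
```

```text
time_s: 20.15
tcp_pos: [416.4, 4.4, 255.2]
orientation: [-0.002, 0.682, 0.003, 0.732]
contact_force: [-0.2, 1.1, -2.0]
opening: 12.9
t 20.15 nose [570.403   5.661 189.337] local [-63.225  28.355 137.711] yaw 0.42850579103446806 nd 0.0990063592907483 roll 0.0015255546500078225 F [-0.219  1.118 -1.961] open 12.932892138597161
[ 0.765  0.34  -1.082  2.042  0.407  0.905  1.047]
tcp [411.8 152.2 230.3] travel [ 2.48 14.78 -0.53] |15.0| rot [ 8.4 -5.7 -1.1] |10.2|
tcp [415.4 277.7 160.3] travel [ 9.51 27.31 -0.57] |28.9| rot [14.5 -5.7 -1.8] |15.7|
```

```bash
python3 -m inch '{"rot":[[1.5,-1,0],[3.5,-2.5,0],[6,-4,-0.5],[8.4,-5.7,-1],[10.5,-5.7,-1.2],[12.5,-5.7,-1.5],[14,-5.7,-1.7],[14.5,-5.7,-1.8]],"travel":[[0.3,2.5,0],[1,6.5,-0.2],[1.7,10.5,-0.3],[2.5,14.5,-0.5],[4,18.5,-0.5],[6,22.5,-0.5],[8.3,26,-0.6],[9.5,27.3,-0.6]],"grip":[0.8,0.8,0.8,0.8,0.8,0.8,0.8,0.8]}'
python3 - <<'E'
from st import *
for i in range(4): imaging.get_image("wrist")
st=bot.read_state();nose,Rs=scoop_now(st);print(st["joint_positions"])
for n in("scene","side"):
    p,d=imaging.get_image(n);K,T=cam(n);W=world(K,T,d);h=hsv(p)
    red=(W[...,0]>340)&(W[...,0]<560)&(W[...,1]>180)&(W[...,1]<340)&((h[...,0]<5)|(h[...,0]>173))&(h[...,1]>140)&(W[...,2]<280)&(d>0)
    nn,l,s,c=cv2.connectedComponentsWithStats(red.astype(np.uint8))
    for i in range(1,nn):
        if s[i,4]>8:print(n," red",s[i,4],W[l==i].mean(0))
    g=(W[...,0]>480)&(W[...,0]<620)&(W[...,1]>160)&(W[...,1]<320)&(W[...,2]>80)&(W[...,2]<160)&(h[...,1]<50)&(h[...,2]>100)
    if g.any(): g=big(g); print(n,"pan",g.sum(),W[g].min(0),W[g].max(0))
for nm,q in(("collarF",[-54,0,37]),("tail",[-176,0,88.5]),("nL",[33,43,1]),("nR",[33,-43,1])):
    print(nm,nose+Rs@(np.array(q)-[33,0,0]))
sg((570.3,238.5,60),-14.2,0,st)
E
```

```text
time_s: 20.82
tcp_pos: [412.9, 282.0, 157.6]
orientation: [0.079, 0.641, -0.092, 0.758]
contact_force: [0.7, 0.6, -0.8]
opening: 12.8
t 21.0167 nose [568.573 237.8   107.861] local [-22.538 259.6    64.226] yaw -14.073208861084952 nd 0.0020354152710577865 roll -0.003407390683684088 F [ 0.08  -0.972 -0.764] open 13.41437582498854
[-0.207  0.539 -0.748  2.019  0.757  0.788 -0.109]
scene  red 15 [484.083 252.314 152.133]
scene pan 370 [491.967 195.216 107.5  ] [583.456 292.25  148.162]
side  red 9 [371.135 267.479 204.788]
side  red 14 [485.756 249.801 152.257]
side pan 420 [494.264 194.545 108.857] [580.342 294.429 147.315]
collarF [484.289 259.059 145.038]
tail [366.095 288.87  196.786]
nL [579.032 279.512 108.714]
nR [558.121 196.094 109.008]
tcp [415.4 277.7 110.3] travel [ 4.77  0.14 -0.67] |4.8| rot [ 0.2 -0.1  0.2] |0.3|
```

```bash
python3 -m inch '{"rot":[[0,0,0],[0,0,0],[0,0,0],[0,0,0],[0,0,0],[0,0,0],[0,0,0],[0,0,0]],"travel":[[0.8,0.1,-0.1],[2,0.1,-0.3],[3.5,0.1,-0.5],[5,0.1,-0.8],[6.5,0.1,-1],[8,0.1,-1.2],[9,0.1,-1.4],[9,0.1,-1.4]],"grip":[0.8,0.8,0.8,0.8,0.8,0.8,0.8,0.8]}'
python3 - <<'E'
from h import *
imaging.get_image("wrist");st=bot.read_state();scoop_now(st)
sg((570.3,238.5,6),-14.2,0,st);sg((570.3,238.5,3),-14.2,0,st)
E
```

```text
time_s: 21.78
tcp_pos: [416.4, 273.6, 67.2]
orientation: [0.079, 0.64, -0.097, 0.758]
contact_force: [-0.2, -0.1, -0.9]
opening: 12.8
t 21.8333 nose [571.511 234.474  17.924] local [  3.101 256.007 -22.019] yaw -14.387361119726577 nd 0.0001651098175094161 roll -0.0035867863383334943 F [ 0.688 -0.397 -1.149] open 12.564694733301671
tcp [415.4 277.7  56.3] travel [ 1.14  0.29 -0.42] |1.2| rot [-0.1 -0.   0.2] |0.3|
tcp [415.4 277.7  53.3] travel [ 1.44  0.3  -0.47] |1.5| rot [-0.1 -0.   0.2] |0.3|
```

```bash
python3 -m inch '{"rot":[[0,0,0],[0,0,0],[0,0,0],[0,0,0],[0,0,0],[0,0,0],[0,0,0],[0,0,0]],"travel":[[0.2,0.1,-0.1],[0.4,0.2,-0.2],[0.6,0.3,-0.25],[0.8,0.3,-0.3],[1,0.3,-0.35],[1.1,0.3,-0.4],[1.2,0.3,-0.4],[1.2,0.3,-0.4]],"grip":[0.8,0.8,0.8,0.8,0.8,0.8,0.8,0.8]}'
python3 -m inch '{"rot":[[0,0,0],[0,0,0],[0,0,0],[0,0,0]],"travel":[[0.1,0,0],[0.2,0,-0.1],[0.25,0,-0.1],[0.25,0,-0.1]],"grip":[0.8,0.8,0.8,0.8]}'
python3 - <<'E'
from h import *
st=bot.read_state();scoop_now(st);print(st["wrist_torque"])
E
```

```text
time_s: 22.5
tcp_pos: [415.6, 277.6, 55.6]
orientation: [0.079, 0.64, -0.097, 0.758]
contact_force: [0.5, -0.1, -1.4]
opening: 12.9
time_s: 22.83
tcp_pos: [414.9, 277.8, 52.8]
orientation: [0.079, 0.64, -0.097, 0.758]
contact_force: [0.2, -0.1, -1.5]
opening: 12.9
t 22.8333 nose [569.637 237.903   2.448] local [  5.594 259.601 -37.37 ] yaw -14.371200279892282 nd 0.0004465656119280382 roll -0.004036096767916411 F [ 0.232 -0.119 -1.532] open 12.937617401361086
[0.098 0.345 0.035]
```

```bash
for i in 1 2; do python3 -m inch '{"rot":[[0,0,0],[0,0,0],[0,0,0]],"travel":[[0.08,0,0],[0.15,0,-0.05],[0.15,0,-0.05]],"grip":[0.8,0.8,0.8]}' | grep -E "tcp|force"; done; python3 -c "
from h import *
scoop_now();print(bot.read_state()['wrist_torque'])"
```

```text
tcp_pos: [414.8, 277.9, 51.5]
contact_force: [-1.3, -0.3, 2.9]
tcp_pos: [414.4, 278.1, 50.6]
contact_force: [-3.0, -1.0, 7.1]
t 23.3333 nose [569.186 238.308   0.597] local [  5.674 260.047 -39.264] yaw -14.331479478882377 nd -0.0013814574318211721 roll -0.004043410812656169 F [-2.959 -0.997  7.108] open 12.872069698907788
[-0.25   0.01  -0.152]
```

```bash
python3 -m inch '{"rot":[[0,0,0],[0,0,0],[0,0,0],[0,0,0],[0,0,0],[0,0,0],[0,0,0],[0,0,0]],"travel":[[0,0,0],[0,0,0],[0,0,0],[0,0,0],[0,0,0],[0,0,0],[0,0,0],[0,0,0]],"grip":[1.6,2,2.5,3,4,5,5,5]}' 30
python3 -m inch '{"rot":[[0,0,0],[0,0,0],[0,0,0],[0,0,0],[0,0,0],[0,0,0],[0,0,0],[0,0,0]],"travel":[[-0.5,0,0],[-1.2,0,0],[-2.5,0,0],[-4.5,0,0],[-7,0,0],[-10,0,0],[-13,0,0],[-15,0,0]],"grip":[5,5,5,5,5,5,5,5]}'
python3 - <<'E'
from h import *
for i in range(4): imaging.get_image("wrist")
out=[]
for n in("scene","side"):
    p,d=imaging.get_image(n);K,T=cam(n);W=world(K,T,d);h=hsv(p)
    out.append(cv2.resize(p[150:320,190:450] if n=="scene" else p[140:340,230:430],(400,300),interpolation=cv2.INTER_CUBIC))
    reg=(W[...,0]>340)&(W[...,0]<600)&(W[...,1]>180)&(W[...,1]<340)&(d>0)
    red=reg&((h[...,0]<5)|(h[...,0]>173))&(h[...,1]>140)&(W[...,2]<150)
    nn,l,s,c=cv2.connectedComponentsWithStats(red.astype(np.uint8))
    for i in range(1,nn):
        if s[i,4]>8:print(n," red",s[i,4],W[l==i].mean(0))
    g=reg&(W[...,2]>4)&(W[...,2]<60)&(W[...,0]>470)&(h[...,1]<50)&(h[...,2]>90)
    g=big(g); print(n,"pan",g.sum(),W[g].min(0),W[g].max(0),cv2.minAreaRect(W[g][:,:2].astype(np.float32)))
    m=mask(p,(5,130,90),(17,255,255))&(np.linalg.norm(W-[505,-222,25],axis=2)<90);m=big(m);print(n,"roller",m.sum(),W[m].mean(0),W[m].min(0),W[m].max(0))
cv2.imwrite("pics/fin.png",np.hstack(out));print(bot.read_state()["tcp_pos"])
E
```

```text
time_s: 24.0
tcp_pos: [414.4, 278.0, 50.6]
orientation: [0.079, 0.639, -0.097, 0.759]
contact_force: [0.0, 0.6, 0.3]
opening: 49.9
time_s: 24.67
tcp_pos: [389.2, 286.2, 201.5]
orientation: [0.079, 0.639, -0.095, 0.76]
contact_force: [0.1, 0.0, 0.7]
opening: 50.1
scene  red 12 [486.269 253.639  45.37 ]
scene  red 12 [369.471 279.894  96.236]
scene pan 333 [493.963 196.852   4.028] [579.609 293.442  40.99 ] ((533.848388671875, 246.61715698242188), (93.36444091796875, 78.7713623046875), 75.22286224365234)
scene roller 319 [ 507.967 -214.555   34.013] [ 496.98  -248.829    5.78 ] [ 528.909 -172.605   45.3  ]
side  red 15 [371.79  281.204  93.744]
side  red 13 [486.748 252.595  45.381]
side pan 341 [493.827 195.005   4.045] [577.859 293.203  40.453] ((532.799072265625, 244.06072998046875), (93.6702880859375, 79.38741302490234), 74.99858856201172)
side roller 346 [ 514.586 -220.775   36.557] [ 498.892 -255.359    1.1  ] [ 536.449 -177.042   45.36 ]
[389.41  283.981 197.495]
```

View pics/fin.png

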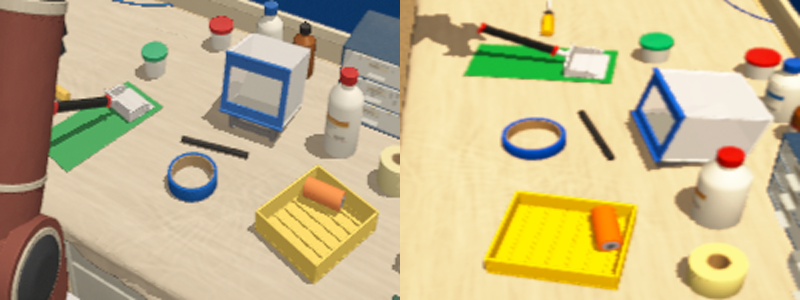

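The last picture shows the scoop on the mat (left (128,100), right (587,63)), the roller lying in the tray (left (323,193), right (605,228)) and the other things in place.

```bash
python3 -c "
from station import bot
print(bot.finish_job(), bot.read_state()['time_s'])"
```

```text
the job is handed in; nothing more can be done
the job is handed in; nothing more can be done
```

The roller is in the yellow tray and the scoop is back on the green mat. I handed the job in at about 25 s of the 64 s allowed; no verdict was reported.

I gripped the scoop by its handle, angled it in through the mouth and slid the nose under the roller. I then tilted the scoop back so the roller settled at the heel. The roller came out slightly nose-up and was tipped off with the nose about 14 mm above the table.

**Last checks**
- **Roller:** it lies inside the tray at about (512, -220) mm, with its top near 45 mm. It was handled only by the scoop.
- **Scoop:** its collars stand at 45 and 95 mm, the same as at the start, so the pan is level. The pan centre measures about (533, 245) mm, within 8 mm of the nominal spot.
- **Other things:** they looked unmoved in the final picture. I did not re-measure them.
- **Gripper:** open and about 200 mm above the table, touching nothing.

**What did not go to plan**
- While tilting back in the canister, the arm fell short of the commanded turn (joint 6 was near its lower limit). The handle pressed on the lower lip with about 15 N and turned by about 0.18 rad in the grip. I re-measured the scoop's angle and carried on with the corrected value.
- Several moves overshot or stopped short and needed a correction.
- Single-camera readings differed by a few mm. The scene and side views put the roller's centre about 7 mm apart.

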